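Load the shaft cradle and hang it on the spring balancer to drain

ROBOT

A 6-joint arm with a two-finger parallel gripper is mounted at the origin on the work surface. World frame = base frame: x ahead of the robot, y to its left, z up, the work surface at z = 0. Lengths are in m, angles in rad, forces in N, time in s.
With the tool pointing down it reaches from about 0.35 to 0.775 m from the base axis. Payload 7.3 kg.
Tool frame: the origin (TCP) lies at the very end of the fingers, on their centre line; the grasp point (between the pads) lies 19 mm behind it; z points along the fingers, y is the line along which they close (so a half turn about z gives the same grasp; the last joint's range is limited). The gripper opens to 92 mm and grips with 3 to 60 N. Pads are 19 mm wide; open, the fingers measure 130 mm over their backs; the gripper's body (75 mm by 190 mm) begins 47 mm behind the grasp point.
Start: joints at [-1.372, 0.342, 1.524, -0, 1.275, -0.146], TCP at [0.177, -0.494, 0.227] pointing down, gripper open.
Joint ranges: [-2.53, 2.53], [-0.77, 2.02], [0.04, 2.7], [-1, 4.14], [0.28, 2.66], [-3.11, 3.11]. Speed limits (rad/s): [2.57, 2.57, 3.14, 3.14, 3.14, 3.14].

INTERFACE

Orientations are given as [roll, pitch, yaw] about the fixed x, y, z axes, in that order (R = Rz(yaw) Ry(pitch) Rx(roll)).
In Python, from cell import robot gives the robot as it stands. The module is installed in compiled form; this text tells all that it offers.
- The arm moves only by the tool arm_command, never from a script. Its argument "moves" is a list of rows, each a list of 3 entries, a list of its own where there are three numbers: the shift along the tool's x, y, z in m, then the turn, a rotation vector about the tool's x, y, z in rad, then the finger opening in m, from 0 to 0.0918. In form: [[[dx, dy, dz], [ax, ay, az], claw], ...]. A call has exactly 5 rows; each row is the pose to reach, as a shift and turn from the pose commanded when the call began, along the tool's axes at that moment; what a row does not reach only later rows make up. A row lasts 1/10 s, in which the tool goes at most 50 mm and 8.59 degrees, less where a joint would pass 70% of its speed; a pose out of reach is approached as far as the arm can. A call with a gripper value outside its range is refused whole. The fingers move at their own pace and stop on an object; "squeeze" is the grip in N (left out, the last holds). Time passes only in rows, so rows that repeat a pose let the fingers close, or fill a call up. It gives the time, the measured TCP pose, the force, the opening and the grip force at its end, in the units of the state.
- robot.observe(): the state, without advancing time (a new reading comes with each control period).
- robot.read_camera(name): name is "side" or "top" or "wrist"; returns the picture (420x560x3 uint8, red, green, blue); there is no depth.
- robot.camera_model(name): a dict with "fx", "fy", "cx", "cy" (pixels), "R" (3x3) and "t" (3): a world point X has camera coordinates R X + t. Camera axes: x right, y down, z forward; pixel columns grow to the right and rows downward; lengths in m; the calibration is good to about 2 mm. A picture is of the moment at which its call begins: read the wrist's pose just before it. camera_model takes no time and is no camera call; for the wrist camera it gives the pose at the moment of the call.
- robot.hand_in(): hands the job in; it is judged then, once.
The state is a dict: "time": time; "qpos": joint angles; "qvel": joint speeds; "joint_efforts": joint torques, N m; "tool_pos": TCP position; "tool_rot": TCP orientation; "contact_force": force on the tool from outside, world axes, zero at the start; "torque": the same for the moment, N m; "opening": finger opening in m; "grip_force": force on a finger pad.
Only numpy, scipy, OpenCV 4.12 (cv2) and the standard library are available. Lean on these libraries where they do the work, as an engineer would, in place of code of your own. Each camera call takes 0.05 s, during which the arm holds its last target. There are 200 camera calls.

TASK

Lay every washed stirrer shaft in the V-notches of the cradle, one to a notch, while it stands on the bench, spread so that it will hang level. Then pull the spring balancer's hook down, hook it under the cradle's bail, let the spring draw the cradle up, and swing it round so that it hangs still and level over the middle of the drain mat with all its shafts. Leave the other things on the bench where they are.

Things in the scene. Friction and masses are not known exactly. Their poses are not given: they have to be found in the camera images.
- cradle_base (a point): Loose stainless cradle, 0.5 kg, 106 x 236 mm, standing: centre of its underside. z up; x along the lie of the shafts and the bail, y across the notches. Two notched end plates at x = -48 and +48 mm, up to 10 mm thick, 86 mm clear between them; 5 mm flat bars join them at the bottom. Either end of a shaft may go either way.
- notches (a point): A point on the cradle half-way between its plates at y = 0, at the height of the notch bottoms, 64 mm above the underside; axes as the cradle's. Each plate has four 90-degree V-notches at y = -92, -48, +48, +92 mm from here, 17 mm deep, 34 mm wide at the mouth. A shaft seated in a pair has its axis 8.5 mm above this height.
- bail (a point): Middle of the cradle's bail: a rigid flat steel strap, 22 mm wide and 6 mm thick, lying level along the cradle's x at y = 0, its middle 135 mm above the underside, on two upright legs of the same strap at x = -48 and +48 mm. Axes as the cradle's. It stands within 15 mm of the circle that the hook follows.
- tube_end (a point): Centre of the lower end of the spring balancer's upright tube (37 mm thick), 362 mm above the bench, below the end of a level boom 600 mm up. x points inward, level, straight to the axis of the fixed column (22 mm thick) 280 mm away. The boom swings about the column 1 rad either side of pointing at the robot; slight friction (0.12 N m) keeps it where it is left. It starts parked to the left.
- drawbar (a joint): How far the balancer's draw bar with the hook is pulled straight down out of the tube, m: 0 retracted, 0.135 at most. The spring pulls it up with 11 N at 0 to 14.5 N at 0.135 (bar's weight taken off), damped with 40 N s/m. It turns only with the boom, and lifts the loaded cradle all the way to 0.
- ball (a point): Centre of the black ball knob (28 mm diameter) by which the draw bar is pulled: at the end of an 11 mm thick level lever, 385 mm from the column axis, 105 mm outside the draw bar. 331 mm above the bench when retracted; always 125 mm above the hook point. Its x points inward, level, straight to the column axis.
- hook (a point): Middle of the hook's flat seat (6 mm thick), 280 mm from the column axis, 206 mm up when retracted. x inward to the column, z up. A U bent from 24 mm wide strip, in the y-z plane: shank at y = +26 mm, open tip at y = -26 mm reaching 21 mm above this point; 47 mm clear between. The seated bail's middle is 6 mm above this point. It goes under the bail by swinging to the robot's right.
- mat: Drain mat of grey ribbed rubber, 400 x 400 x 4 mm, fixed, lying left of the cradle; origin at the centre of its underside, x and y along its sides.
- shaft1_mid (a point): A paddle stirrer shaft, steel, about 75 g: round rod 12 mm in diameter and 180 mm long with a flat paddle (26 long, 36 wide, 8 mm thick) at its +x end. This point is on the axis half-way along; x is along the shaft, to the paddle. Lying on the mat its axis is 10 mm above the bench. Two to four shafts are there; None when absent.
- shaft2_mid (a point): A paddle stirrer shaft, steel, about 75 g: round rod 12 mm in diameter and 180 mm long with a flat paddle (26 long, 36 wide, 8 mm thick) at its +x end. This point is on the axis half-way along; x is along the shaft, to the paddle. Lying on the mat its axis is 10 mm above the bench. May be absent.
- shaft3_mid (a point): A paddle stirrer shaft, steel, about 75 g: round rod 12 mm in diameter and 180 mm long with a flat paddle (26 long, 36 wide, 8 mm thick) at its +x end. This point is on the axis half-way along; x is along the shaft, to the paddle. Lying on the mat its axis is 10 mm above the bench. May be absent.
- shaft4_mid (a point): A paddle stirrer shaft, steel, about 75 g: round rod 12 mm in diameter and 180 mm long with a flat paddle (26 long, 36 wide, 8 mm thick) at its +x end. This point is on the axis half-way along; x is along the shaft, to the paddle. Lying on the mat its axis is 10 mm above the bench. May be absent.
- beaker: Glass beaker, 70 mm diameter, 68 mm tall, bystander; origin under its centre.
- washbottle: White bottle with red cap, 64 mm diameter, 170 mm tall, bystander; origin under its centre.
- jar: Amber jar, 72 mm diameter, 85 mm tall, bystander; origin under its centre.
- brush: Hand brush lying on the bench near the robot, bystander.
Not all that is in view belongs to the job. What is shaped like the part that bears shaft2_mid but blue is not meant.

How it is judged:
On the way, in this order (a step that is already met when the one before it is completed fails the run):
1. every shaft lies in the notches of the standing cradle (z of shaft1_mid in the frame of cradle_base between 0.066 and 0.08 m and x of shaft1_mid in the frame of cradle_base between -0.03 and 0.03 m and y of shaft1_mid in the frame of cradle_base between -0.105 and 0.105 m and angle between the x axis of each of shaft1_mid, shaft2_mid, shaft3_mid, shaft4_mid and the x axis of cradle_base, either way round below 0.1 rad and z of shaft2_mid in the frame of cradle_base between 0.066 and 0.08 m and x of shaft2_mid in the frame of cradle_base between -0.03 and 0.03 m and y of shaft2_mid in the frame of cradle_base between -0.105 and 0.105 m and z of shaft3_mid in the frame of cradle_base between 0.066 and 0.08 m and x of shaft3_mid in the frame of cradle_base between -0.03 and 0.03 m and y of shaft3_mid in the frame of cradle_base between -0.105 and 0.105 m and z of shaft4_mid in the frame of cradle_base between 0.066 and 0.08 m and x of shaft4_mid in the frame of cradle_base between -0.03 and 0.03 m and y of shaft4_mid in the frame of cradle_base between -0.105 and 0.105 m and height (world z) of cradle_base below 0.015 m and angle between cradle_base's own z axis and vertical below 0.1 rad), for 0.3 s.
2. the hook is pulled well down (over 85 mm) while the cradle still stands (value of joint drawbar above 0.085 m and height (world z) of cradle_base below 0.015 m), for 0.1 s.
3. the cradle hangs by its bail on the hook, clear of the bench (height (world z) of cradle_base above 0.04 m and distance between hook and bail below 0.035 m), for 0.3 s.
At the end, for the whole second after the job is handed in: Every shaft lies in a pair of notches (middle within 30 mm of the cradle's middle, level in them); the cradle hangs by its bail on the hook, over 40 mm up, within 15 degrees of level, nearly still, the middle of the bail within 110 mm of the mat's centre along both mat sides; all released (all of step 3 and z of shaft1_mid in the frame of cradle_base between 0.066 and 0.08 m and x of shaft1_mid in the frame of cradle_base between -0.03 and 0.03 m and y of shaft1_mid in the frame of cradle_base between -0.105 and 0.105 m and angle between the x axis of each of shaft1_mid, shaft2_mid, shaft3_mid, shaft4_mid and the x axis of cradle_base, either way round below 0.1 rad and z of shaft2_mid in the frame of cradle_base between 0.066 and 0.08 m and x of shaft2_mid in the frame of cradle_base between -0.03 and 0.03 m and y of shaft2_mid in the frame of cradle_base between -0.105 and 0.105 m and z of shaft3_mid in the frame of cradle_base between 0.066 and 0.08 m and x of shaft3_mid in the frame of cradle_base between -0.03 and 0.03 m and y of shaft3_mid in the frame of cradle_base between -0.105 and 0.105 m and z of shaft4_mid in the frame of cradle_base between 0.066 and 0.08 m and x of shaft4_mid in the frame of cradle_base between -0.03 and 0.03 m and y of shaft4_mid in the frame of cradle_base between -0.105 and 0.105 m and angle between cradle_base's own z axis and vertical below 0.26 rad and x of bail in the frame of mat between -0.11 and 0.11 m and y of bail in the frame of mat between -0.11 and 0.11 m and contact force between drawbar and cradle above 2 N and linear speed of cradle below 0.05 m/s and angular speed of cradle below 0.5 rad/s); the robot touches nothing.
It fails at once if the beaker is pushed away (over 40 mm) or knocked over (distance of beaker from where it was at the start of the episode above 0.04 m or angle between beaker's own z axis and vertical above 0.5 rad).
It fails at once if the washbottle is pushed away (over 40 mm) or knocked over (distance of washbottle from where it was at the start of the episode above 0.04 m or angle between washbottle's own z axis and vertical above 0.5 rad).
It fails at once if the jar is pushed away (over 40 mm) or knocked over (distance of jar from where it was at the start of the episode above 0.04 m or angle between jar's own z axis and vertical above 0.5 rad).
It fails at once if the brush is pushed away (over 40 mm) (distance of brush from where it was at the start of the episode above 0.04 m).
It fails at once if the cradle is tipped over (beyond 40 degrees) (angle between cradle_base's own z axis and vertical above 0.7 rad).
Of shaft1, shaft2, shaft3, shaft4 only 2 to 4 are there at a start; the rules pass over those that are not, and their reading is None.
At some moment in a run one of shaft1, shaft2, shaft3, shaft4 may be knocked a few centimetres aside while the robot is not near it.
Once in a run the grip may slacken for a moment while it holds something.
It also fails if it takes over 210 s, if anything falls off the work surface, if the arm or the gripper's body presses on something with over 40 N, if the wrist force passes 120 N, or if a joint passes its speed limit or range.

## Working session

There is one attempt and no reset: what is moved stays moved. The work goes in short steps, Python scripts to look and compute and a tool call to move; the robot and the scene stay as the last step left them, time stands still between calls to the robot, and variables do not carry over. Pictures are saved under pics/ and viewed, at most 14 in all, crops included, and the job is handed in when it is done.

Besides the shell and the picture viewer there is one more tool, called after "Call:" as name(argument=value, ...) on one line, values as JSON. arm_command: Moves the arm, as the interface text tells. Its arguments: {"type":"object","properties":{"moves":{"type":"array"},"squeeze":{"type":"number"}},"required":["moves"]}

```bash
mkdir -p pics; ls; cat > h.py <<'E'
import numpy as np, cv2
from cell import robot
def snap(n,f=None):
    m=robot.camera_model(n); im=robot.read_camera(n)
    im=np.ascontiguousarray(im[:,:,::-1])
    if f: cv2.imwrite('pics/'+f,im)
    return im,m
def ray(m,u,v):
    R=np.array(m['R']);t=np.array(m['t']);c=-R.T@t
    d=R.T@np.array([(u-m['cx'])/m['fx'],(v-m['cy'])/m['fy'],1.]);return c,d
def onz(m,u,v,z):
    c,d=ray(m,u,v);return c+d*(z-c[2])/d[2]
def proj(m,X):
    p=np.array(m['R'])@np.array(X)+np.array(m['t']);return np.array([m['fx']*p[0]/p[2]+m['cx'],m['fy']*p[1]/p[2]+m['cy']])
def tri(m1,p1,m2,p2):
    c1,d1=ray(m1,*p1);c2,d2=ray(m2,*p2)
    s=np.linalg.lstsq(np.c_[d1,-d2],c2-c1,rcond=None)[0]
    a=c1+s[0]*d1;b=c2+s[1]*d2;return (a+b)/2,np.linalg.norm(a-b)
E
python3 - <<'E'
from h import *
a,m=snap('top','top0.png');b,n=snap('side','side0.png')
for k in (m,n): print(k['fx'],k['cx'],k['cy'],-np.array(k['R']).T@np.array(k['t']),np.round(k['R'],3).tolist())
o=robot.observe();print(o['tool_pos'],o['tool_rot'],o['contact_force'],o['opening'])
E
```

```text
pics
511.86258762923904 281.808680994643 213.33877625651766 [0.19260805 0.07035419 1.69249917] [[0.024, -1.0, 0.008], [-0.988, -0.025, -0.155], [0.155, -0.004, -0.988]]
428.1025642317222 287.42607410445504 203.47824298360624 [0.32756747 0.96929591 0.79798889] [[-0.994, -0.114, 0.004], [-0.063, 0.527, -0.848], [0.094, -0.843, -0.53]]
[ 0.17742503 -0.49374463  0.22613915] [-3.14029345e+00 -2.21488488e-04  3.44807251e-01] [-0.45753876  0.22026246 -0.3385616 ] 0.09164645727835742
```

View pics/top0.png

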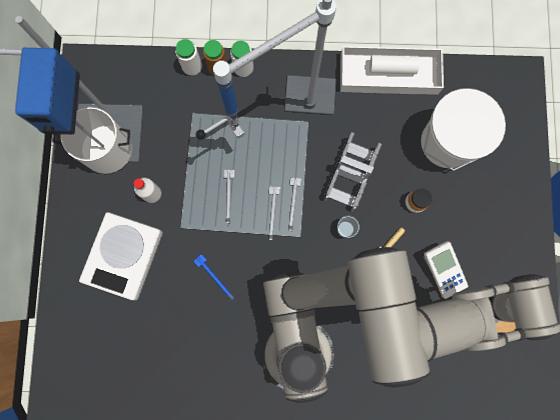

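View pics/side0.png

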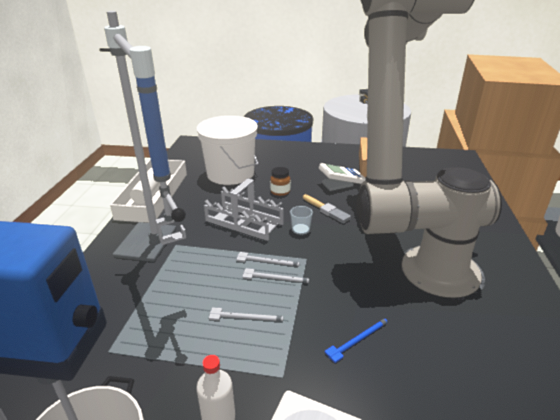

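Candidates: three steel shafts on the mat (top 229,195; 274,212; 294,203). The blue one (213,277) is the decoy. I'll confirm this in an enlarged crop.

```bash
python3 - <<'E'
from h import *
a=cv2.imread('pics/top0.png');b=cv2.imread('pics/side0.png')
c=cv2.resize(a[100:250,180:390],None,fx=3.8,fy=3.8,interpolation=cv2.INTER_CUBIC);cv2.imwrite('pics/c1.png',c)
c=cv2.resize(b[160:340,110:320],None,fx=3.3,fy=3.3,interpolation=cv2.INTER_CUBIC);cv2.imwrite('pics/c2.png',c)
m=robot.camera_model('top')
print(proj(m,[0,0,0]),onz(m,345,175,0.1),[onz(m,u,v,.004).round(3) for u,v in((192,113),(308,122),(302,236),(182,229))])
E
```

```text
[298.2257648  354.78461178] [ 0.57111987 -0.13437593  0.1       ] [array([0.799, 0.381, 0.004]), array([ 0.777, -0.019,  0.004]), array([ 0.383, -0.005,  0.004]), array([0.396, 0.394, 0.004])]
```

View pics/c1.png

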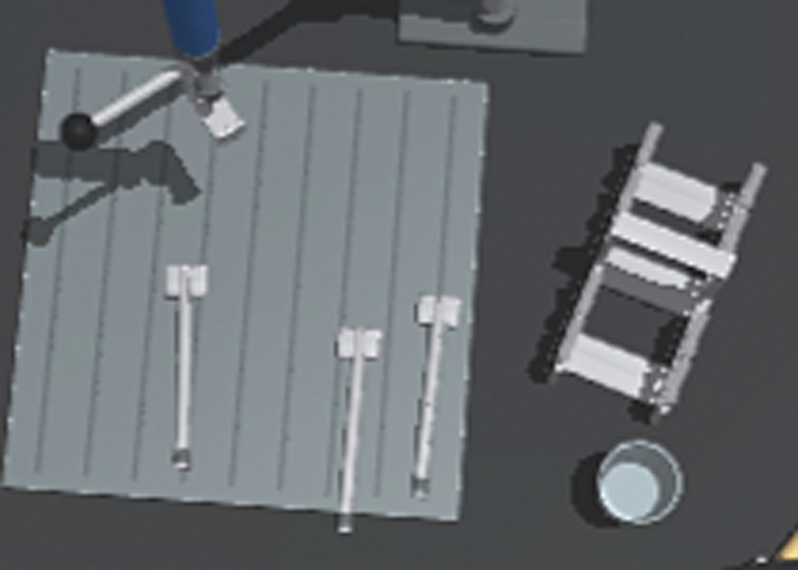

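View pics/c2.png

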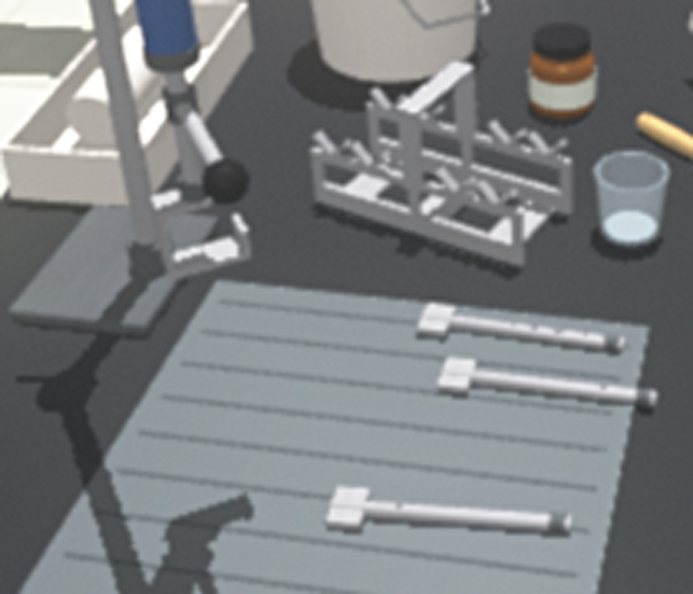

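The crops show an empty cradle with four notches per plate, three steel shafts lying flat on the mat with their paddles away from the robot, the black ball at top (200,134) and the hook at top (238,130). Next I'll measure from both views.

```bash
cat > meas.py <<'E'
from h import *
m=robot.camera_model('top');n=robot.camera_model('side')
T=lambda u,v:(180+u/3.8,100+v/3.8)
S=lambda u,v:(110+u/3.3,160+v/3.3)
P=lambda nm,a,b:print(nm,*[x.round(3) if hasattr(x,'round') else x for x in tri(m,a,n,b)])
if __name__=='__main__':
    P('bailL',T(616,222),S(410,108));P('bailR',T(730,266),S(465,68))
    P('ball',T(78,131),S(225,181))
    P('hooktip',T(225,125),S(240,222))
    P('boomend',(223,71),(141,60))
    P('coltop',(325,12),(113,15))
    print('colbase',onz(m,*T(493,15),.01),onz(n,*S(148,250),.01))
    for k,(a,b) in dict(s1=((187,267,181,466),(330,507,572,523)),s2=((359,330,345,530),(442,373,655,398)),s3=((439,297,420,496),(420,318,622,343))).items():
        p=onz(m,*T(*a[:2]),.01);q=onz(m,*T(*a[2:]),.01);d=p-q
        print(k,(p+q).round(3)/2,np.linalg.norm(d).round(3),'yaw',np.arctan2(d[1],d[0]).round(3))
        P(k+'pad',T(*a[:2]),S(*b[:2]));P(k+'end',T(*a[2:]),S(*b[2:]))
    # plate tips: top view / side view
    for nm,a in dict(Lfar=(655,128),Lnear=(560,370),Rfar=(760,170),Rnear=(662,408)).items(): print(nm,onz(m,*T(*a),.081).round(3))
    print('beaker',onz(m,*T(640,482),.03).round(3))
    for nm,p,z in(('jar',(420,202),.08),('bottle',(148,189),.1)):print(nm,onz(m,*p,z).round(3))
E
python3 meas.py
```

```text
bailL [ 0.613 -0.12   0.139] 0.003
bailR [ 0.58  -0.215  0.13 ] 0.003
ball [0.62  0.294 0.331] 0.0
hooktip [0.658 0.196 0.229] 0.004
boomend [0.683 0.206 0.605] 0.001
coltop [ 0.822 -0.015  0.642] 0.021
colbase [ 0.84003477 -0.02316546  0.01      ] [ 0.853513   -0.04668295  0.01      ]
s1 [0.5095 0.2435 0.01  ] 0.178 yaw 0.011
s1pad [0.6   0.245 0.007] 0.0
s1end [0.419 0.242 0.011] 0.003
s2 [0.457  0.0945 0.01  ] 0.178 yaw -0.042
s2pad [0.546 0.091 0.01 ] 0.0
s2end [0.368 0.098 0.008] 0.001
s3 [0.4885 0.027  0.01  ] 0.178 yaw -0.073
s3pad [0.579 0.021 0.009] 0.002
s3end [0.4   0.034 0.009] 0.001
Lfar [ 0.715 -0.16   0.081]
Lnear [ 0.501 -0.081  0.081]
Rfar [ 0.68  -0.25   0.081]
Rnear [ 0.47  -0.167  0.081]
beaker [ 0.414 -0.155  0.03 ]
jar [ 0.493 -0.378  0.08 ]
bottle [0.51 0.49 0.1 ]
```

```bash
cat > plan.py <<'E'
import numpy as np, json, sys
from scipy.spatial.transform import Rotation as Ro
from h import robot
def down(yaw,tilt=0.,):  # tilt about tool x (rad)
    return Ro.from_euler('xyz',[np.pi,0,yaw])*Ro.from_rotvec([tilt,0,0])
def plan(wps, p=None, R=None):
    """wps: (xyz, Rotation, opening, seconds) ; prints calls of 5 rows, from measured (or given) pose"""
    o=robot.observe()
    if p is None: p=np.array(o['tool_pos']);R=Ro.from_euler('xyz',o['tool_rot'])
    for xyz,Rt,op,sec in wps:
        xyz=np.array(xyz);n=max(1,int(np.ceil(sec/.5-1e-6)))
        p0,R0=p,R;rv=(R0.inv()*Rt).as_rotvec();dx=xyz-p0
        for i in range(n):
            rows=[]
            for k in range(1,6):
                f=(5*i+k)/(5*n)
                s=R.inv().apply(p0+f*dx-p);a=(R.inv()*R0*Ro.from_rotvec(f*rv)).as_rotvec()
                s=np.round(s,4);a=np.round(a,3);rows.append([list(map(float,s)),list(map(float,a)),op])
            p=p+R.apply(s);R=R*Ro.from_rotvec(a)
            print(json.dumps(rows).replace('-0.0,','0,').replace('-0.0]','0]').replace('0.0,','0,').replace('0.0]','0]').replace(' ',''))
E
python3 - <<'E'
from plan import *
plan([([.45,-.25,.27],down(.9),.08,1.),([.53,-.18,.27],down(1.215),.08,.5)])
E
```

```text
[[[0.0339,-0.0137,-0.0044],[0,0,-0.056],0.08],[[0.0678,-0.0275,-0.0087],[0,0,-0.111],0.08],[[0.1017,-0.0412,-0.0131],[0,0,-0.167],0.08],[[0.1356,-0.0549,-0.0174],[0,0,-0.222],0.08],[[0.1695,-0.0687,-0.0218],[-0.001,0,-0.278],0.08]]
[[[0.0363,-0.0039,-0.0044],[0,0,-0.055],0.08],[[0.0727,-0.0078,-0.0087],[0,0,-0.111],0.08],[[0.109,-0.0117,-0.0131],[0,0,-0.166],0.08],[[0.1454,-0.0156,-0.0175],[0,0,-0.222],0.08],[[0.1818,-0.0195,-0.0219],[0,0,-0.277],0.08]]
[[[0.0209,0.0038,0],[0,0,-0.063],0.08],[[0.0418,0.0077,0],[0,0,-0.126],0.08],[[0.0627,0.0115,0.0001],[0,0,-0.189],0.08],[[0.0836,0.0153,0.0001],[0,0,-0.252],0.08],[[0.1045,0.0192,0.0001],[0,0,-0.315],0.08]]
```

Call:
arm_command(moves=[[[0.034,-0.014,-0.004],[0,0,-0.056],0.08],[[0.068,-0.028,-0.009],[0,0,-0.111],0.08],[[0.102,-0.041,-0.013],[0,0,-0.167],0.08],[[0.136,-0.055,-0.017],[0,0,-0.222],0.08],[[0.17,-0.069,-0.022],[0,0,-0.278],0.08]], squeeze=20)

```text
time: 0.6
tool_pos: [0.3149, -0.3704, 0.2485]
tool_rot: [-3.141, -0.0, 0.625]
contact_force: [-0.1, 0.1, -0.4]
opening: 0.08
grip_force: 0.0
```

Call:
arm_command(moves=[[[0.036,-0.004,-0.004],[0,0,-0.055],0.08],[[0.073,-0.008,-0.009],[0,0,-0.111],0.08],[[0.109,-0.012,-0.013],[0,0,-0.166],0.08],[[0.145,-0.016,-0.018],[0,0,-0.222],0.08],[[0.182,-0.02,-0.022],[0,0,-0.277],0.08]])

```text
time: 1.1
tool_pos: [0.4511, -0.2481, 0.2707]
tool_rot: [-3.141, 0.0, 0.902]
contact_force: [0.2, -0.9, 0.4]
opening: 0.08
grip_force: 0.0
```

Call:
arm_command(moves=[[[0.021,0.004,0],[0,0,-0.063],0.08],[[0.042,0.008,0],[0,0,-0.126],0.08],[[0.063,0.012,0],[0,0,-0.189],0.08],[[0.084,0.015,0],[0,0,-0.252],0.08],[[0.105,0.019,0],[0,0,-0.315],0.08]])

```text
time: 1.6
tool_pos: [0.5309, -0.178, 0.2703]
tool_rot: [-3.141, -0.0, 1.218]
contact_force: [-1.3, 0.3, -0.0]
opening: 0.0802
grip_force: 0.0
```

```bash
python3 - <<'E'
from plan import *
from h import *
o=robot.observe();print(o['time'],o['tool_pos'],o['tool_rot'],o['qpos'])
a,m=snap('wrist','w1.png');R=np.array(m['R']);print(-R.T@m['t'],R.round(3).tolist(),m['fx'])
np.savez('w1.npz',**{k:np.array(v) for k,v in m.items()})
E
```

```text
1.6 [ 0.53087852 -0.17803797  0.27026444] [-3.14060226e+00 -2.88224333e-05  1.21755276e+00] [-4.60404312e-01  3.78884364e-01  1.34775125e+00 -7.82068857e-05
  1.41594483e+00 -1.07148661e-01]
[ 0.55511791 -0.10997814  0.42941191] [[0.938, -0.346, -0.0], [-0.333, -0.904, 0.267], [-0.093, -0.251, -0.964]] 297.175182118636
```

View pics/w1.png

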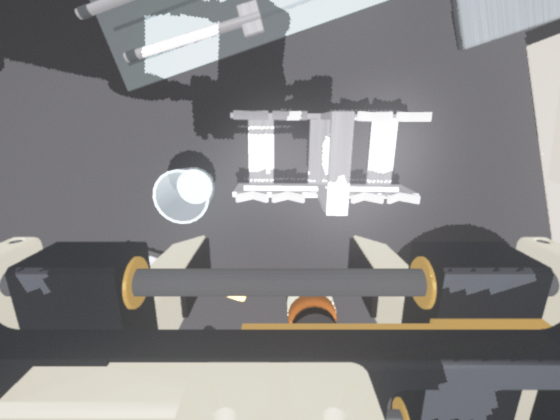

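The wrist view shows the cradle: bail top face between (342,112) and (338,213), beaker at (183,193).

```bash
python3 - <<'E'
from plan import *
from h import *
m=dict(np.load('w1.npz'));t=robot.camera_model('top')
a=onz(m,342,112,.138);b=onz(m,338.5,213,.138);print(a,b,(a+b)/2,np.linalg.norm(a-b),np.arctan2(*(a-b)[1::-1]))
print(tri(t,(342.1,158.4),m,(342,112)),tri(t,(372.1,170),m,(338.5,213)))
g=cv2.cvtColor(cv2.imread('pics/w1.png'),cv2.COLOR_BGR2GRAY)
for v in (125,150,175,200):print(v,[(u,int(g[v,u])) for u in range(318,366,3)])
E
```

```text
[ 0.61396831 -0.12056196  0.138     ] [ 0.58174764 -0.21387164  0.138     ] [ 0.59785797 -0.1672168   0.138     ] 0.09871609950470699 1.2383066436410561
(array([ 0.6137982 , -0.12010784,  0.1410355 ]), np.float64(0.0011112673660585912)) (array([ 0.58183421, -0.21522496,  0.13319608]), np.float64(0.0009606173323467746))
125 [(318, 203), (321, 204), (324, 197), (327, 203), (330, 189), (333, 210), (336, 215), (339, 209), (342, 209), (345, 207), (348, 208), (351, 207), (354, 163), (357, 145), (360, 146), (363, 145)]
150 [(318, 206), (321, 213), (324, 255), (327, 255), (330, 208), (333, 215), (336, 213), (339, 213), (342, 211), (345, 209), (348, 211), (351, 199), (354, 152), (357, 152), (360, 153), (363, 155)]
175 [(318, 209), (321, 204), (324, 209), (327, 203), (330, 211), (333, 216), (336, 211), (339, 225), (342, 254), (345, 218), (348, 213), (351, 133), (354, 128), (357, 129), (360, 129), (363, 128)]
200 [(318, 160), (321, 184), (324, 186), (327, 255), (330, 255), (333, 255), (336, 255), (339, 255), (342, 255), (345, 255), (348, 250), (351, 243), (354, 253), (357, 253), (360, 250), (363, 228)]
```

```bash
python3 - <<'E'
from plan import *
from h import *
for c in ((.844,-.019),(.840,-.023)):
  for n in('top','side'):
    m=robot.camera_model(n);print(c,n,[proj(m,[*c,z]).round(1).tolist() for z in(.01,.3,.6)])
b=[.598,-.167]
plan([(b+[.2],down(1.238),.06,.5),(b+[.123],down(1.238),.06,1.)])
E
```

```text
(0.844, -0.019) top [[308.5, 102.8], [314.5, 65.8], [323.7, 8.7]]
(0.844, -0.019) side [[154.5, 241.4], [137.0, 154.6], [113.2, 36.3]]
(0.84, -0.023) top [[309.7, 104.0], [315.9, 67.2], [325.4, 10.3]]
(0.84, -0.023) side [[156.2, 240.7], [139.0, 154.0], [115.6, 36.0]]
[[[0.0061,0.0116,0.014],[0,0,-0.003],0.06],[[0.0123,0.0233,0.028],[0,-0.001,-0.006],0.06],[[0.0184,0.0349,0.0421],[0,-0.001,-0.009],0.06],[[0.0245,0.0466,0.0561],[0,-0.001,-0.013],0.06],[[0.0307,0.0582,0.0701],[0,-0.002,-0.016],0.06]]
[[[0,0,0.0077],[0,0,0],0.06],[[0,0,0.0154],[0,0,0],0.06],[[0,0,0.0231],[0,0,0],0.06],[[0,0,0.0308],[0,0,0],0.06],[[0,0,0.0385],[0,0,0],0.06]]
[[[0,0,0.0077],[0,0,0],0.06],[[0,0,0.0154],[0,0,0],0.06],[[0,0,0.0231],[0,0,0],0.06],[[0,0,0.0308],[0,0,0],0.06],[[0,0,0.0385],[0,0,0],0.06]]
```

Call:
arm_command(moves=[[[0.006,0.012,0.014],[0,0,-0.004],0.06],[[0.012,0.023,0.028],[0,0,-0.008],0.06],[[0.018,0.035,0.042],[0,0,-0.012],0.06],[[0.025,0.047,0.056],[0,0,-0.016],0.06],[[0.031,0.058,0.07],[0,0,-0.018],0.06]])

```text
time: 2.15
tool_pos: [0.596, -0.17, 0.199]
tool_rot: [-3.14, -0.0, 1.232]
contact_force: [-0.5, 0.3, 0.2]
opening: 0.0604
grip_force: 0.0
```

Call:
arm_command(moves=[[[0,0,0.015],[0,0,0],0.06],[[0,0,0.03],[0,0,0],0.06],[[0,0,0.045],[0,0,0],0.06],[[0,0,0.06],[0,0,0],0.06],[[0,0,0.077],[0,0,0],0.06]])

```text
time: 2.65
tool_pos: [0.5954, -0.1702, 0.1222]
tool_rot: [-3.141, 0.0, 1.232]
contact_force: [-0.5, 0.6, -0.5]
opening: 0.0602
grip_force: 0.0
```

Call:
arm_command(moves=[[[0,0,0],[0,0,0],0.01],[[0,0,0],[0,0,0],0.01],[[0,0,0],[0,0,0],0.01],[[0,0,0],[0,0,0],0.01],[[0,0,0],[0,0,0],0.01]], squeeze=30)

```text
time: 3.15
tool_pos: [0.5959, -0.1702, 0.1245]
tool_rot: [3.14, 0.0, 1.233]
contact_force: [0.2, 0.0, -0.6]
opening: 0.0249
grip_force: 0.0
```

Call:
arm_command(moves=[[[0,0,0],[0,0,0],0.01],[[0,0,0],[0,0,0],0.01],[[0,0,0],[0,0,0],0.01],[[0,0,-0.005],[0,0,0],0.01],[[0,0,-0.01],[0,0,0],0.01]])

```text
time: 3.65
tool_pos: [0.5946, -0.1696, 0.1328]
tool_rot: [-3.138, -0.0, 1.233]
contact_force: [0.1, 0.1, -5.4]
opening: 0.0217
grip_force: 29.9
```

Call:
arm_command(moves=[[[0,0,0],[0,0,0.07],0.01],[[0,0,0],[0,0,0.14],0.01],[[0,0,0],[0,0,0.21],0.01],[[0,0,0],[0,0,0.28],0.01],[[0,0,0],[0,0,0.35],0.01]])

```text
time: 4.15
tool_pos: [0.595, -0.1698, 0.1331]
tool_rot: [-3.14, 0.001, 0.88]
contact_force: [-1.0, -0.8, -4.4]
opening: 0.0212
grip_force: 29.9
```

Call:
arm_command(moves=[[[0,0,0],[0,0,0.07],0.01],[[0,0,0],[0,0,0.14],0.01],[[0,0,0],[0,0,0.21],0.01],[[0,0,0],[0,0,0.28],0.01],[[0,0,0],[0,0,0.35],0.01]])

```text
time: 4.65
tool_pos: [0.595, -0.1698, 0.1331]
tool_rot: [-3.14, 0.001, 0.53]
contact_force: [-0.7, -0.7, -5.6]
opening: 0.0216
grip_force: 29.9
```

```bash
python3 - <<'E'
from plan import *
o=robot.observe();print(o['opening'],o['grip_force'],o['contact_force'],o['tool_pos'],o['tool_rot'])
# bail centre was at (.598,-.167): place bail such that centre goes to (.600,-.165): offset carried with the grip
plan([([.600,-.165,o['tool_pos'][2]],down(.538),.01,.5),([.600,-.165,.1235],down(.538),.01,.5)])
E
```

```text
0.02162427220501452 29.895067512989044 [-0.67619831 -0.65713129 -5.60385968] [ 0.5950283  -0.16979766  0.13310022] [-3.14003868e+00  1.32409444e-03  5.30014465e-01]
[[[0.0013,-0.0003,0],[0,0,-0.002],0.01],[[0.0027,-0.0007,0],[-0.001,0.001,-0.003],0.01],[[0.004,-0.001,0],[-0.001,0.001,-0.005],0.01],[[0.0054,-0.0013,0],[-0.001,0.001,-0.006],0.01],[[0.0067,-0.0016,0],[-0.002,0.001,-0.008],0.01]]
[[[0,0,0.0019],[0,0,0],0.01],[[0,0,0.0038],[0,0,0],0.01],[[0,0,0.0058],[0,0,0],0.01],[[0,0,0.0077],[0,0,0],0.01],[[0,0,0.0096],[0,0,0],0.01]]
```

Call:
arm_command(moves=[[[0.001,0,0.002],[0,0,0],0.01],[[0.002,-0.001,0.004],[0,0,0],0.01],[[0.002,-0.001,0.006],[0,0,0],0.01],[[0.002,-0.001,0.008],[0,0,0],0.01],[[0.002,-0.001,0.0095],[0,0,0],0.01]])

```text
time: 5.15
tool_pos: [0.5966, -0.1681, 0.1244]
tool_rot: [-3.141, 0.001, 0.533]
contact_force: [-4.1, 2.7, 6.1]
opening: 0.0213
grip_force: 29.9
```

Call:
arm_command(moves=[[[0,0,0],[0,0,0],0.06],[[0,0,0],[0,0,0],0.06],[[0,0,0],[0,0,0],0.06],[[0,0,0],[0,0,0],0.06],[[0,0,0],[0,0,0],0.06]])

```text
time: 5.65
tool_pos: [0.597, -0.1682, 0.1244]
tool_rot: [3.141, -0.0, 0.533]
contact_force: [-0.4, -0.6, -0.5]
opening: 0.0569
grip_force: 0.0
```

Call:
arm_command(moves=[[[0,0,-0.03],[0,0,0],0.06],[[0,0,-0.06],[0,0,0],0.06],[[0,0,-0.09],[0,0,0],0.06],[[0,0,-0.12],[0,0,0],0.06],[[0,0,-0.15],[0,0,0],0.06]])

```text
time: 6.15
tool_pos: [0.5967, -0.1681, 0.2756]
tool_rot: [3.141, -0.0, 0.533]
contact_force: [0.3, 0.2, -0.2]
opening: 0.0597
grip_force: 0.0
```

```bash
python3 - <<'E'
from plan import *
from h import *
o=robot.observe();print(o['tool_pos'],o['tool_rot'],o['contact_force'])
plan([([.52,-.09,.22],down(.3),.05,.5),([.47,.027,.22],down(-.073),.05,1.)])
E
```

```text
[ 0.59674602 -0.1681204   0.27557591] [ 3.14129558e+00 -1.03133560e-04  5.32834879e-01] [ 0.2603839   0.2279663  -0.17740369]
[[[-0.0053,-0.0213,0.0111],[0,0,0.047],0.05],[[-0.0106,-0.0425,0.0222],[0,0,0.093],0.05],[[-0.0159,-0.0638,0.0333],[0,0,0.14],0.05],[[-0.0211,-0.085,0.0444],[0,0,0.186],0.05],[[-0.0264,-0.1063,0.0555],[0,0,0.233],0.05]]
[[[-0.0013,-0.0127,0],[0,0,0.037],0.05],[[-0.0026,-0.0253,0],[0,0,0.075],0.05],[[-0.004,-0.038,0],[0,0,0.112],0.05],[[-0.0053,-0.0506,0],[0,0,0.149],0.05],[[-0.0066,-0.0633,0],[0,0,0.186],0.05]]
[[[-0.0037,-0.0122,0],[0,0,0.038],0.05],[[-0.0073,-0.0243,0],[0,0,0.075],0.05],[[-0.0109,-0.0365,0],[0,0,0.112],0.05],[[-0.0146,-0.0487,0],[0,0,0.15],0.05],[[-0.0182,-0.0609,0],[0,0,0.187],0.05]]
```

```bash
cat > det.py <<'E'
from h import *
def shafts(f=None):
    im,m=snap('top',f);g=cv2.cvtColor(im,cv2.COLOR_BGR2HSV)
    msk=((g[...,2]>172)&(g[...,1]<40)).astype(np.uint8)
    poly=np.array([proj(m,p) for p in([.62,.38,.01],[.62,-.03,.01],[.34,-.03,.01],[.34,.38,.01])]).astype(int)
    z=np.zeros_like(msk);cv2.fillPoly(z,[poly],1);msk=cv2.morphologyEx(msk*z,cv2.MORPH_CLOSE,np.ones((5,5)))
    n,l,s,c=cv2.connectedComponentsWithStats(msk)
    for i in range(1,n):
        if s[i,4]<60:continue
        ys,xs=np.where(l==i);P=np.array([onz(m,x,y,.01) for x,y in zip(xs,ys)])[:,:2]
        _,_,V=np.linalg.svd(P-P.mean(0));d=V[0]*np.sign(V[0][0])
        t=P@d;e=P@np.array([-d[1],d[0]])
        # axis by rod part (first 60% away from paddle), end midpoint
        k=t<t.min()+.1; A=np.polyfit(t[k],e[k],1);tm=(t.min()+t.max())/2
        d2=d+A[0]*np.array([-d[1],d[0]]);mid=tm*d+np.polyval(A,tm)*np.array([-d[1],d[0]])
        print(s[i,4],'mid',mid.round(4),'len',(t.max()-t.min()).round(3),'yaw',np.arctan2(d2[1],d2[0]).round(3))
if __name__=='__main__': shafts('t_det.png')
E
python3 det.py
```

```text
177 mid [0.5113 0.2439] len 0.177 yaw -0.002
95 mid [0.5299 0.026 ] len 0.096 yaw 0.021
1217 mid [0.3756 0.0729] len 0.212 yaw 1.347
```

Call:
arm_command(moves=[[[-0.005,-0.021,0.011],[0,0,0.047],0.05],[[-0.011,-0.043,0.022],[0,0,0.093],0.05],[[-0.016,-0.064,0.033],[0,0,0.14],0.05],[[-0.021,-0.085,0.044],[0,0,0.186],0.05],[[-0.026,-0.106,0.056],[0,0,0.233],0.05]])

```text
time: 6.7
tool_pos: [0.52, -0.0895, 0.2179]
tool_rot: [3.141, -0.001, 0.298]
contact_force: [1.5, 0.3, 0.9]
opening: 0.0497
grip_force: 0.0
```

Call:
arm_command(moves=[[[-0.001,-0.013,0],[0,0,0.037],0.05],[[-0.003,-0.025,0],[0,0,0.075],0.05],[[-0.004,-0.038,0],[0,0,0.112],0.05],[[-0.005,-0.051,0],[0,0,0.149],0.05],[[-0.007,-0.063,0],[0,0,0.186],0.05]])

```text
time: 7.2
tool_pos: [0.4952, -0.0314, 0.2182]
tool_rot: [3.141, -0.0, 0.112]
contact_force: [1.3, -0.1, 0.2]
opening: 0.0499
grip_force: 0.0
```

Call:
arm_command(moves=[[[-0.004,-0.012,0],[0,0,0.038],0.05],[[-0.007,-0.024,0],[0,0,0.075],0.05],[[-0.011,-0.036,0],[0,0,0.112],0.05],[[-0.015,-0.049,0],[0,0,0.15],0.05],[[-0.018,-0.061,0],[0,0,0.187],0.05]])

```text
time: 7.7
tool_pos: [0.4702, 0.0271, 0.2182]
tool_rot: [3.142, -0.0, -0.075]
contact_force: [0.1, 0.4, 0.3]
opening: 0.05
grip_force: 0.0
```

```bash
python3 - <<'E'
from plan import *
from h import *
o=robot.observe();print(o['tool_pos'],o['tool_rot'],o['qpos'])
a,m=snap('wrist','w2.png');np.savez('w2.npz',**{k:np.array(v) for k,v in m.items()})
E
```

```text
[0.47021591 0.02714419 0.21822485] [ 3.14153882e+00 -3.04096757e-04 -7.47297711e-02] [-1.05234828e-01  2.50805896e-01  1.67914681e+00 -4.75720995e-05
  1.21133435e+00  1.54030801e+00]
```

View pics/w2.png

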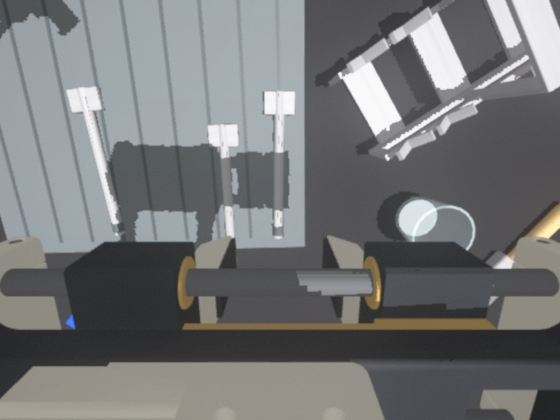

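The wrist view shows s1 from (85,88) to (118,234), s2 from (223,125) to (230,237) and s3 from (279,92) to (277,237).

```bash
python3 - <<'E'
from plan import *
from h import *
m=dict(np.load('w2.npz'))
for k,a in dict(s1=(84,90,118,234),s2=(223,126,230,237),s3=(279,92,277.5,237)).items():
    p=onz(m,*a[:2],.01);q=onz(m,*a[2:],.01);d=p-q
    print(k,((p+q)/2).round(4),np.linalg.norm(d).round(3),'yaw',np.arctan2(d[1],d[0]).round(3))
c=[.4925,.027]
plan([(c+[.06],down(-.073),.05,.5),(c+[.0055],down(-.073),.05,.5)])
E
```

```text
s1 [0.5064 0.2445 0.01  ] 0.178 yaw 0.003
s2 [0.4728 0.0934 0.01  ] 0.142 yaw -0.059
s3 [0.487  0.0273 0.01  ] 0.18 yaw -0.085
[[[0.0046,0,0.0316],[0,0,-0.001],0.05],[[0.0092,0,0.0633],[0,0,-0.001],0.05],[[0.0138,-0.0001,0.0949],[-0.001,0,-0.002],0.05],[[0.0184,-0.0001,0.1266],[-0.001,0,-0.002],0.05],[[0.0231,-0.0001,0.1582],[-0.001,0,-0.003],0.05]]
[[[0,0,0.0109],[0,0,0],0.05],[[0,0,0.0218],[0,0,0],0.05],[[0,0,0.0327],[0,0,0],0.05],[[0,0,0.0436],[0,0,0],0.05],[[0,0,0.0545],[0,0,0],0.05]]
```

Call:
arm_command(moves=[[[0.004,0,0.03],[0,0,0],0.05],[[0.009,0,0.06],[0,0,0],0.05],[[0.013,0,0.09],[0,0,0],0.05],[[0.018,0,0.125],[0,0,0],0.05],[[0.022,0,0.158],[0,0,0],0.05]])

```text
time: 8.25
tool_pos: [0.4929, 0.0246, 0.059]
tool_rot: [3.141, -0.001, -0.072]
contact_force: [0.9, -0.0, 0.7]
opening: 0.0505
grip_force: 0.0
```

Call:
arm_command(moves=[[[0,0,0.015],[0,0,0],0.04],[[0,0,0.025],[0,0,0],0.04],[[0,0,0.035],[0,0,0],0.04],[[0,0,0.045],[0,0,0],0.04],[[0,0,0.052],[0,0,0],0.04]])

```text
time: 8.75
tool_pos: [0.4927, 0.0249, 0.0079]
tool_rot: [3.141, -0.001, -0.073]
contact_force: [-0.6, -0.1, -0.2]
opening: 0.0399
grip_force: 0.0
```

```bash
python3 - <<'E'
from plan import *
for i in range(1): 
    o=robot.observe();print(o['tool_pos'],o['contact_force'])
E
```

```text
[0.49271411 0.02493823 0.00790727] [-0.63350846 -0.0548207  -0.23508879]
```

Call:
arm_command(moves=[[[0,0,0.0025],[0,0,0],0.0],[[0,0,0.0025],[0,0,0],0.0],[[0,0,0.0025],[0,0,0],0.0],[[0,0,0.0025],[0,0,0],0.0],[[0,0,0.0025],[0,0,0],0.0]], squeeze=40)

```text
time: 9.25
tool_pos: [0.4928, 0.025, 0.0061]
tool_rot: [3.141, -0.001, -0.073]
contact_force: [-0.0, 1.2, 2.3]
opening: 0.0109
grip_force: 40.0
```

Call:
arm_command(moves=[[[0,0,0],[0,0,0],0.0],[[0,0,0],[0,0,0],0.0],[[0,0,-0.01],[0,0,0],0.0],[[0,0,-0.03],[0,0,0],0.0],[[0,0,-0.05],[0,0,0],0.0]])

```text
time: 9.75
tool_pos: [0.492, 0.025, 0.0564]
tool_rot: [3.142, 0.001, -0.073]
contact_force: [0.0, 0.3, -1.4]
opening: 0.0108
grip_force: 40.0
```

```bash
cat > place.py <<'E'
from plan import *
from h import *
C=np.array([.600,-.166]);Y=.535   # cradle centre, yaw of cradle x
def pt(x,y): return C+x*np.array([np.cos(Y),np.sin(Y)])+y*np.array([-np.sin(Y),np.cos(Y)])
def wp(x,y,zs,tilt,h):
    """TCP for shaft gripped h above the tip, axis at cradle (x,y), height zs; tilt>0 leans hand to cradle +y"""
    R=down(Y,-tilt*SG);a=R.apply([0,0,1]);p=np.r_[pt(x,y),zs]+h*a;return p,R
SG=1
E
python3 - <<'E'
from place import *
o=robot.observe();print(o['tool_pos'],o['tool_rot'],o['opening'],o['grip_force'],o['contact_force'])
R=down(Y,.2);print(R.apply([0,0,1]), 'tool -z lean along cradle +y:',-R.apply([0,0,1])[:2]@np.array([-np.sin(Y),np.cos(Y)]))
snap('side','s_g1.png')
E
```

```text
[0.49198624 0.02502033 0.05639392] [ 3.14150966e+00  1.34083696e-03 -7.32044284e-02] 0.010765953923247928 39.98846411705017 [ 0.02577156  0.31786776 -1.38735736]
[-0.10128978  0.17090899 -0.98006658] tool -z lean along cradle +y: -0.1986693307950611
```

```bash
python3 - <<'E'
from place import *
p0=np.array(robot.observe()['tool_pos'])
a,R=wp(0,-.092,.2,-.25,.004);b,_=wp(0,-.092,.095,-.25,.004)
plan([(p0+[0,0,.15],down(-.073),0,.5),((p0+a)/2*[1,1,0]+[0,0,.206],down(.23),0,.7),(a,R,0,1.),(b,R,0,1.)])
E
```

```text
[[[0.0001,0,-0.03],[0,-0.001,0],0],[[0.0003,0,-0.06],[0,-0.002,0],0],[[0.0004,0,-0.09],[0,-0.003,0],0],[[0.0005,0,-0.12],[0,-0.003,0],0],[[0.0006,0,-0.15],[0,-0.004,0],0]]
[[[0.0086,0.0129,0.0004],[0,0,-0.03],0],[[0.0172,0.0257,0.0007],[0,0,-0.061],0],[[0.0258,0.0386,0.0011],[0,0,-0.091],0],[[0.0343,0.0515,0.0014],[0,0,-0.121],0],[[0.0429,0.0643,0.0018],[0,0,-0.152],0]]
[[[0.0066,0.0141,0.0003],[0,0,-0.03],0],[[0.0131,0.0281,0.0007],[0,0,-0.06],0],[[0.0196,0.0421,0.001],[0,0,-0.09],0],[[0.0262,0.0561,0.0014],[0,0,-0.121],0],[[0.0327,0.0702,0.0017],[0,0,-0.151],0]]
[[[0.0044,0.0148,0.001],[0.025,-0.004,-0.03],0],[[0.0087,0.0297,0.002],[0.05,-0.008,-0.061],0],[[0.0131,0.0445,0.003],[0.075,-0.011,-0.091],0],[[0.0174,0.0593,0.004],[0.099,-0.015,-0.121],0],[[0.0218,0.0742,0.005],[0.124,-0.019,-0.152],0]]
[[[0.002,0.0153,-0.001],[0.025,-0.004,-0.03],0],[[0.0041,0.0306,-0.0019],[0.05,-0.008,-0.06],0],[[0.0062,0.046,-0.0028],[0.075,-0.012,-0.091],0],[[0.0082,0.0613,-0.0038],[0.1,-0.015,-0.121],0],[[0.0103,0.0766,-0.0047],[0.124,-0.019,-0.151],0]]
[[[0,0.0026,0.0102],[0,0,0],0],[[0,0.0052,0.0203],[0,0,0],0],[[0,0.0078,0.0305],[0,0,0],0],[[0,0.0104,0.0407],[0,0,0],0],[[0,0.013,0.0509],[0,0,0],0]]
[[[0,0.0026,0.0101],[0,0,0],0],[[0,0.0052,0.0203],[0,0,0],0],[[0,0.0077,0.0305],[0,0,0],0],[[0,0.0103,0.0407],[0,0,0],0],[[0,0.0129,0.0508],[0,0,0],0]]
```

Call:
arm_command(moves=[[[0,0,-0.03],[0,0,0],0],[[0,0,-0.06],[0,0,0],0],[[0,0,-0.09],[0,0,0],0],[[0,0,-0.12],[0,0,0],0],[[0,0,-0.15],[0,0,0],0]])

```text
time: 10.3
tool_pos: [0.492, 0.025, 0.2069]
tool_rot: [3.141, 0.0, -0.073]
contact_force: [0.4, 0.3, -0.6]
opening: 0.0106
grip_force: 40.0
```

Call:
arm_command(moves=[[[0.009,0.013,0],[0,0,-0.03],0],[[0.017,0.026,0],[0,0,-0.061],0],[[0.026,0.039,0],[0,0,-0.091],0],[[0.034,0.052,0],[0,0,-0.121],0],[[0.043,0.064,0],[0,0,-0.152],0]])

```text
time: 10.8
tool_pos: [0.5306, -0.0425, 0.2056]
tool_rot: [-3.142, 0.001, 0.08]
contact_force: [-0.1, -0.3, -0.1]
opening: 0.0111
grip_force: 40.0
```

Call:
arm_command(moves=[[[0.007,0.014,0],[0,0,-0.03],0],[[0.013,0.028,0],[0,0,-0.06],0],[[0.02,0.042,0],[0,0,-0.09],0],[[0.026,0.056,0],[0,0,-0.121],0],[[0.033,0.07,0],[0,0,-0.151],0]])

```text
time: 11.3
tool_pos: [0.569, -0.1096, 0.2055]
tool_rot: [-3.141, 0.001, 0.231]
contact_force: [-0.6, 0.3, -0.5]
opening: 0.0115
grip_force: 4.0
```

Call:
arm_command(moves=[[[0.004,0.015,0.001],[0.025,-0.004,-0.03],0],[[0.009,0.03,0.002],[0.05,-0.008,-0.061],0],[[0.013,0.045,0.003],[0.075,-0.011,-0.091],0],[[0.017,0.059,0.004],[0.099,-0.015,-0.121],0],[[0.022,0.074,0.005],[0.124,-0.019,-0.152],0]])

```text
time: 11.8
tool_pos: [0.6072, -0.1766, 0.2005]
tool_rot: [-3.015, 0.01, 0.384]
contact_force: [0.1, -0.1, -0.6]
opening: 0.0106
grip_force: 40.0
```

Call:
arm_command(moves=[[[0.002,0.015,-0.001],[0.025,-0.004,-0.03],0],[[0.004,0.031,-0.002],[0.05,-0.008,-0.06],0],[[0.006,0.046,-0.003],[0.075,-0.012,-0.091],0],[[0.008,0.061,-0.004],[0.1,-0.015,-0.121],0],[[0.01,0.077,-0.005],[0.124,-0.019,-0.151],0]])

```text
time: 12.3
tool_pos: [0.6453, -0.2444, 0.1957]
tool_rot: [-2.89, 0.0, 0.536]
contact_force: [0.8, 0.1, 0.3]
opening: 0.0105
grip_force: 40.0
```

```bash
python3 - <<'E'
from place import *
o=robot.observe();print(o['tool_pos'],o['tool_rot'],o['opening'],o['grip_force'],o['qpos'])
w,m=snap('wrist','w3.png');s,m2=snap('side')
cv2.imwrite('pics/w3c.png',cv2.resize(w[60:300,100:460],None,fx=2,fy=2))
np.savez('w3.npz',**{k:np.array(v) for k,v in m.items()})
b,R=wp(0,-.092,.095,-.25,.004)
print(b);plan([(b,R,0,1.)])
# predicted pixels of notch centres in the wrist view
for y in(-.092,-.048,.048,.092):print(y,[proj(m,np.r_[pt(x,y),.064]).round(0).tolist() for x in(-.048,.048)])
print([proj(m,np.r_[pt(x,0),.138]).round(0).tolist() for x in(-.048,.048)])
E
```

```text
[ 0.64531059 -0.24438317  0.19569303] [-2.89016240e+00  2.23264413e-04  5.35568379e-01] 0.010549056607028175 39.99606192111969 [-0.52902795  0.82641693  0.78555267  0.12269239  1.74938671  0.51471331]
[ 0.64640083 -0.24429338  0.09112435]
[[[0.0002,0.0025,0.01],[0,0,0],0],[[0.0004,0.0049,0.0199],[0,0,-0.001],0],[[0.0006,0.0074,0.0299],[0,0,-0.001],0],[[0.0008,0.0099,0.0399],[-0.001,0,-0.001],0],[[0.001,0.0124,0.0499],[-0.001,0,-0.001],0]]
[[[0.0002,0.0024,0.0099],[0,0,-0.001],0],[[0.0004,0.0049,0.0199],[0,0.001,-0.001],0],[[0.0006,0.0073,0.0299],[0,0.001,-0.001],0],[[0.0008,0.0098,0.0399],[0,0.001,-0.001],0],[[0.001,0.0123,0.0498],[0,0.001,-0.002],0]]
-0.092 [[313.0, 243.0], [316.0, 148.0]]
-0.048 [[272.0, 239.0], [271.0, 147.0]]
0.048 [[191.0, 231.0], [184.0, 146.0]]
0.092 [[158.0, 227.0], [149.0, 145.0]]
[[196.0, 264.0], [187.0, 153.0]]
```

View pics/w3c.png

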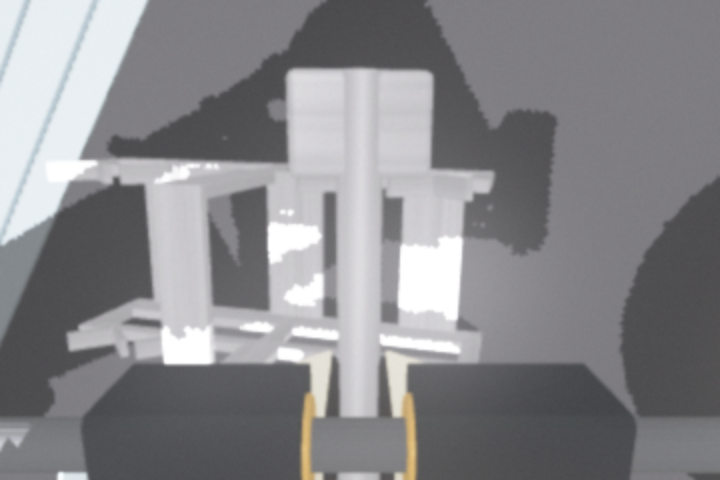

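Call:
arm_command(moves=[[[0,0.0025,0.01],[0,0,0],0],[[0,0.005,0.02],[0,0,0],0],[[0,0.0075,0.03],[0,0,0],0],[[0.001,0.01,0.04],[0,0,0],0],[[0.001,0.0125,0.05],[0,0,0],0]])

```text
time: 12.9
tool_pos: [0.646, -0.2426, 0.1436]
tool_rot: [-2.892, 0.0, 0.535]
contact_force: [-0.4, -0.4, -0.9]
opening: 0.0109
grip_force: 40.0
```

Call:
arm_command(moves=[[[0,0.0025,0.01],[0,0,0],0],[[0,0.005,0.02],[0,0,0],0],[[0,0.0075,0.03],[0,0,0],0],[[0.001,0.01,0.04],[0,0,0],0],[[0.001,0.0125,0.05],[0,0,0],0]])

```text
time: 13.4
tool_pos: [0.6469, -0.2424, 0.092]
tool_rot: [-2.892, -0.0, 0.534]
contact_force: [0.1, 0.0, -0.8]
opening: 0.0106
grip_force: 40.0
```

Call:
arm_command(moves=[[[0,0.001,0.004],[0,0,0],0],[[0,0.002,0.008],[0,0,0],0],[[0,0.003,0.012],[0,0,0],0],[[0,0.004,0.015],[0,0,0],0],[[0,0.004,0.015],[0,0,0],0]])

```text
time: 13.9
tool_pos: [0.6468, -0.2426, 0.0771]
tool_rot: [-2.891, 0.0, 0.534]
contact_force: [1.3, 0.9, -0.3]
opening: 0.0104
grip_force: 40.0
```

Call:
arm_command(moves=[[[0,0.0005,0.002],[0,0,0],0],[[0,0.001,0.004],[0,0,0],0],[[0,0.0015,0.006],[0,0,0],0],[[0,0.0015,0.007],[0,0,0],0],[[0,0.0015,0.007],[0,0,0],0]])

```text
time: 14.4
tool_pos: [0.6469, -0.2426, 0.0705]
tool_rot: [-2.892, -0.0, 0.534]
contact_force: [0.2, -0.5, 1.6]
opening: 0.0108
grip_force: 40.0
```

Call:
arm_command(moves=[[[0,0,0],[0,0,0],0.026],[[0,0,0],[0,0,0],0.026],[[0,0,0],[0,0,0],0.026],[[0,0,0],[0,0,0],0.026],[[0,0,0],[0,0,0],0.026]])

```text
time: 14.9
tool_pos: [0.6467, -0.2423, 0.0702]
tool_rot: [-2.892, 0.0, 0.534]
contact_force: [0.1, 0.5, 0.1]
opening: 0.0258
grip_force: 0.0
```

Call:
arm_command(moves=[[[0,0,-0.01],[0,0,0],0.026],[[0,0,-0.03],[0,0,0],0.026],[[0,0,-0.06],[0,0,0],0.03],[[0,0,-0.09],[0,0,0],0.04],[[0,0,-0.12],[0,0,0],0.05]])

```text
time: 15.4
tool_pos: [0.662, -0.2682, 0.1887]
tool_rot: [-2.893, -0.0, 0.534]
contact_force: [0.4, 0.1, -0.3]
opening: 0.0418
grip_force: 0.0
```

```bash
python3 - <<'E'
from place import *
o=robot.observe();print(o['tool_pos'],o['tool_rot'])
w,m=snap('wrist','w4.png')
np.savez('w4.npz',**{k:np.array(v) for k,v in m.items()})
print([proj(m,np.r_[pt(x,-.092),.0725]).round(0).tolist() for x in(-.095,-.05,.05,.085)])
# next: above s2
plan([([.60,-.10,.24],down(.35,.1),.05,1.),([.43,.0945,.2],down(-.045),.05,1.)])
E
```

```text
[ 0.66196963 -0.2682345   0.18868226] [-2.89259132e+00 -3.36121497e-04  5.34396256e-01]
[[282.0, 289.0], [282.0, 249.0], [282.0, 149.0], [282.0, 109.0]]
[[[0.0032,-0.0184,-0.0001],[-0.014,0.003,0.018],0.05],[[0.0064,-0.0369,-0.0003],[-0.028,0.005,0.036],0.05],[[0.0096,-0.0553,-0.0004],[-0.042,0.008,0.055],0.05],[[0.0128,-0.0738,-0.0006],[-0.056,0.011,0.073],0.05],[[0.016,-0.0922,-0.0007],[-0.071,0.013,0.091],0.05]]
[[[0.0015,-0.0186,-0.0015],[-0.014,0.003,0.018],0.05],[[0.003,-0.0372,-0.0029],[-0.028,0.006,0.036],0.05],[[0.0046,-0.0558,-0.0043],[-0.042,0.008,0.055],0.05],[[0.0061,-0.0744,-0.0057],[-0.056,0.011,0.073],0.05],[[0.0076,-0.093,-0.0072],[-0.07,0.014,0.091],0.05]]
[[[-0.0093,-0.0236,0.0064],[-0.01,0.002,0.039],0.05],[[-0.0186,-0.0472,0.0128],[-0.02,0.004,0.079],0.05],[[-0.0279,-0.0707,0.0192],[-0.03,0.006,0.118],0.05],[[-0.0372,-0.0943,0.0256],[-0.04,0.008,0.158],0.05],[[-0.0465,-0.1179,0.032],[-0.049,0.01,0.197],0.05]]
[[[-0.0138,-0.0216,0.0051],[-0.01,0.002,0.04],0.05],[[-0.0276,-0.0431,0.0103],[-0.02,0.004,0.079],0.05],[[-0.0415,-0.0647,0.0154],[-0.03,0.006,0.119],0.05],[[-0.0553,-0.0863,0.0206],[-0.04,0.008,0.158],0.05],[[-0.0691,-0.1079,0.0258],[-0.05,0.01,0.198],0.05]]
```

View pics/w4.png

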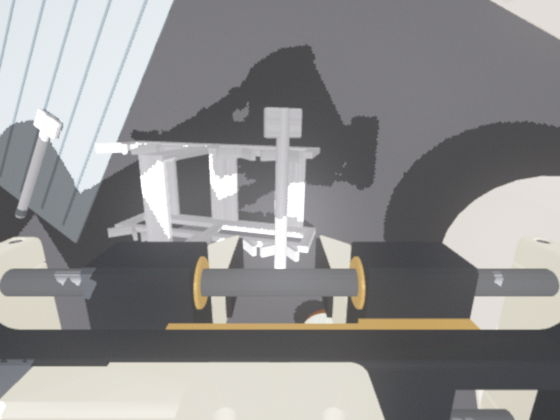

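Shaft 3 lies in the y = -92 notches: axis at u≈282 and paddle end at v≈108, both as predicted. Next is s2.

Call:
arm_command(moves=[[[0.003,-0.018,-0.01],[-0.014,0.003,0.018],0.05],[[0.006,-0.037,-0.02],[-0.028,0.005,0.036],0.05],[[0.01,-0.055,-0.03],[-0.042,0.008,0.055],0.05],[[0.013,-0.074,-0.03],[-0.056,0.011,0.073],0.05],[[0.016,-0.092,-0.03],[-0.071,0.013,0.091],0.05]])

```text
time: 15.95
tool_pos: [0.6339, -0.189, 0.2397]
tool_rot: [-2.965, 0.006, 0.442]
contact_force: [-0.0, -0.1, 0.4]
opening: 0.05
grip_force: 0.0
```

Call:
arm_command(moves=[[[0.002,-0.019,0],[-0.014,0.003,0.018],0.05],[[0.003,-0.037,0],[-0.028,0.006,0.036],0.05],[[0.005,-0.056,0],[-0.042,0.008,0.055],0.05],[[0.006,-0.074,0],[-0.056,0.011,0.073],0.05],[[0.008,-0.093,0],[-0.07,0.014,0.091],0.05]])

```text
time: 16.45
tool_pos: [0.6018, -0.1028, 0.2557]
tool_rot: [-3.035, 0.005, 0.35]
contact_force: [1.2, -0.5, -0.6]
opening: 0.0501
grip_force: 0.0
```

Call:
arm_command(moves=[[[-0.009,-0.024,0.006],[-0.01,0.002,0.039],0.05],[[-0.019,-0.047,0.013],[-0.02,0.004,0.079],0.05],[[-0.028,-0.071,0.019],[-0.03,0.006,0.118],0.05],[[-0.037,-0.094,0.026],[-0.04,0.008,0.158],0.05],[[-0.046,-0.118,0.032],[-0.049,0.01,0.197],0.05]])

```text
time: 16.95
tool_pos: [0.5167, -0.0051, 0.2365]
tool_rot: [-3.085, 0.011, 0.152]
contact_force: [0.7, 1.1, -0.3]
opening: 0.0501
grip_force: 0.0
```

Call:
arm_command(moves=[[[-0.014,-0.022,0.005],[-0.01,0.002,0.04],0.05],[[-0.028,-0.043,0.01],[-0.02,0.004,0.079],0.05],[[-0.042,-0.065,0.015],[-0.03,0.006,0.119],0.05],[[-0.055,-0.086,0.021],[-0.04,0.008,0.158],0.05],[[-0.069,-0.108,0.026],[-0.05,0.01,0.198],0.05]])

```text
time: 17.45
tool_pos: [0.4317, 0.0923, 0.2176]
tool_rot: [-3.137, 0.007, -0.047]
contact_force: [0.9, -0.6, 0.5]
opening: 0.0502
grip_force: 0.0
```

```bash
cat > wdet.py <<'E'
from h import *
def wdet(f):
    w,m=snap('wrist',f);g=cv2.cvtColor(w,cv2.COLOR_BGR2HSV)
    # paddles/rods: locally brighter than the mat, in upper picture
    v=g[...,2].astype(int);bg=cv2.medianBlur(g[...,2],51).astype(int)
    msk=((v-bg>22)&(g[...,1]<60)).astype(np.uint8);msk[238:]=0
    msk=cv2.morphologyEx(msk,cv2.MORPH_CLOSE,np.ones((7,7)))
    n,l,s,c=cv2.connectedComponentsWithStats(msk)
    for i in range(1,n):
        if s[i,4]<150:continue
        ys,xs=np.where(l==i);P=np.array([onz(m,x,y,.01) for x,y in zip(xs,ys)])[:,:2]
        _,_,V=np.linalg.svd(P-P.mean(0));d=V[0]*np.sign(V[0][0]);t=P@d;e=P@[-d[1],d[0]]
        far=P[np.argmax(t)];print(s[i,4],'bbox',s[i,:4],'mean',P.mean(0).round(4),'len',np.ptp(t).round(3),'wid',np.ptp(e).round(3),'yaw',np.arctan2(d[1],d[0]).round(3),'tmax pt',(P.mean(0)+d*(t.max()-t.mean())).round(4))
    return m
E
python3 - <<'E'
from wdet import *
o=robot.observe();print(o['tool_pos'],o['tool_rot'])
m=wdet('w5.png');np.savez('w5.npz',**{k:np.array(v) for k,v in m.items()})
E
```

```text
[0.43169781 0.09233158 0.21755672] [-3.13709167  0.00670238 -0.04663893]
1136 bbox [391   0  77  60] mean [ 0.5981 -0.0768] len 0.086 wid 0.043 yaw -0.97 tmax pt [ 0.6231 -0.1132]
530 bbox [493  20  42  34] mean [ 0.5757 -0.1748] len 0.045 wid 0.031 yaw -1.47 tmax pt [ 0.5777 -0.1938]
1540 bbox [  8  29 118 188] mean [0.4729 0.3604] len 0.235 wid 0.101 yaw 0.263 tmax pt [0.6117 0.3978]
2059 bbox [119  39  75 148] mean [0.5343 0.2442] len 0.167 wid 0.074 yaw 0.049 tmax pt [0.5994 0.2474]
3171 bbox [422  39 138  84] mean [ 0.5289 -0.1534] len 0.154 wid 0.071 yaw -1.278 tmax pt [ 0.5516 -0.2289]
842 bbox [264  84  30  64] mean [0.5257 0.0904] len 0.071 wid 0.034 yaw -0.056 tmax pt [0.5454 0.0893]
161 bbox [218 140  21  14] mean [0.4761 0.1544] len 0.028 wid 0.012 yaw 1.161 tmax pt [0.4815 0.1668]
176 bbox [232 164   8  29] mean [0.4384 0.1476] len 0.036 wid 0.009 yaw -0.026 tmax pt [0.4562 0.1471]
2314 bbox [448 168  95  66] mean [ 0.4043 -0.1643] len 0.124 wid 0.085 yaw 1.263 tmax pt [ 0.4186 -0.1191]
280 bbox [330 193  25  25] mean [0.3917 0.0096] len 0.042 wid 0.023 yaw -0.723 tmax pt [ 0.4084 -0.0051]
1288 bbox [218 201  95  33] mean [0.3928 0.118 ] len 0.121 wid 0.043 yaw 1.427 tmax pt [0.4008 0.1735]
676 bbox [143 204  61  13] mean [0.3994 0.2311] len 0.079 wid 0.017 yaw 1.549 tmax pt [0.4003 0.2719]
```

View pics/w5.png

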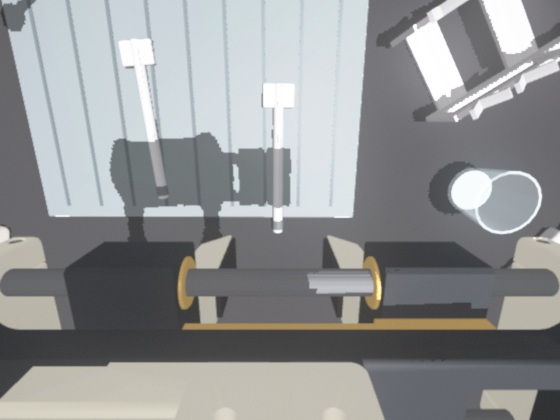

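```bash
python3 - <<'E'
from plan import *
from h import *
m=dict(np.load('w5.npz'));p=onz(m,278.5,84,.01);q=onz(m,278,234,.01);print((p+q)/2,np.linalg.norm(p-q))
p=onz(m,136,40,.01);q=onz(m,163.5,197,.01);print('s1',(p+q)/2,np.linalg.norm(p-q),np.arctan2(*(p-q)[1::-1]))
c=[.461,.0937]
plan([(c+[.06],down(-.05),.04,.5),(c+[.0065],down(-.05),.04,.5)])
E
```

```text
[0.45345072 0.09370388 0.01      ] 0.18386129058676035
s1 [0.50818364 0.2431175  0.01      ] 0.17965920085698936 0.017369499289773997
[[[0.0068,0.0001,0.0313],[-0.001,0.002,0.001],0.04],[[0.0136,0.0001,0.0627],[-0.002,0.004,0.001],0.04],[[0.0204,0.0002,0.094],[-0.003,0.006,0.002],0.04],[[0.0272,0.0003,0.1253],[-0.004,0.008,0.002],0.04],[[0.034,0.0003,0.1566],[-0.005,0.01,0.003],0.04]]
[[[0,0,0.0107],[0,0,0],0.04],[[0,0,0.0214],[0,0,0],0.04],[[0,0,0.0321],[0,0,0],0.04],[[0,0.0001,0.0428],[0,0,0],0.04],[[0,0.0001,0.0535],[0,0,0],0.04]]
```

Call:
arm_command(moves=[[[0.007,0,0.031],[-0.001,0.002,0],0.04],[[0.013,0,0.062],[-0.002,0.004,0],0.04],[[0.02,0,0.094],[-0.003,0.005,0],0.04],[[0.027,0,0.125],[-0.004,0.007,0],0.04],[[0.033,0,0.156],[-0.004,0.008,0],0.04]])

```text
time: 18.0
tool_pos: [0.4649, 0.091, 0.0603]
tool_rot: [-3.141, -0.002, -0.045]
contact_force: [0.8, 0.7, 0.4]
opening: 0.0405
grip_force: 0.0
```

Call:
arm_command(moves=[[[0,0,0.015],[0,0,0],0.04],[[0,0,0.025],[0,0,0],0.04],[[0,0,0.035],[0,0,0],0.04],[[0,0,0.045],[0,0,0],0.04],[[0,0,0.05],[0,0,0],0.04]])

```text
time: 18.5
tool_pos: [0.464, 0.0911, 0.0104]
tool_rot: [-3.141, -0.0, -0.045]
contact_force: [0.2, 0.4, 0.2]
opening: 0.0401
grip_force: 0.0
```

Call:
arm_command(moves=[[[-0.004,0,0.002],[0,0,0],0.04],[[-0.004,-0.001,0.0043],[0,0,0],0.0],[[-0.004,-0.001,0.0043],[0,0,0],0.0],[[-0.004,-0.001,0.0043],[0,0,0],0.0],[[-0.004,-0.001,0.0043],[0,0,0],0.0]])

```text
time: 19.0
tool_pos: [0.4603, 0.0923, 0.0067]
tool_rot: [-3.141, -0.001, -0.045]
contact_force: [0.1, 1.1, 0.9]
opening: 0.0127
grip_force: 0.3
```

Call:
arm_command(moves=[[[0,0,0],[0,0,0],0.0],[[0,0,0],[0,0,0],0.0],[[0,0,-0.01],[0,0,0],0.0],[[0,0,-0.03],[0,0,0],0.0],[[0,0,-0.05],[0,0,0],0.0]])

```text
time: 19.5
tool_pos: [0.4596, 0.0922, 0.0572]
tool_rot: [-3.141, 0.001, -0.045]
contact_force: [-0.1, 0.0, -1.4]
opening: 0.011
grip_force: 40.0
```

```bash
python3 - <<'E'
from place import *
o=robot.observe();print(o['tool_pos'],o['tool_rot'],o['opening'],o['grip_force'])
p0=np.array(o['tool_pos'])
a,R=wp(0,.048,.2,.36,.004);b,_=wp(0,.048,.09,.36,.004);print(a,b,p0)
plan([(p0+[0,0,.15],down(-.05),0,.5),(a,R,0,1.5),(b,R,0,1.)])
E
```

```text
[0.45958984 0.09218513 0.05722534] [-3.14096435e+00  1.26296725e-03 -4.46907494e-02] 0.010983597224259204 39.995768666267395
[ 0.57624605 -0.12591931  0.19625641] [ 0.57624605 -0.12591931  0.08625641] [0.45958984 0.09218513 0.05722534]
[[[0,0,-0.03],[0,0,0.001],0],[[-0.0001,0,-0.06],[0,0.001,0.002],0],[[-0.0001,-0.0001,-0.09],[0,0.001,0.003],0],[[-0.0002,-0.0001,-0.12],[0,0.001,0.004],0],[[-0.0002,-0.0001,-0.15],[-0.001,0.001,0.005],0]]
[[[0.0085,0.0141,0.0007],[-0.023,0.007,-0.039],0],[[0.017,0.0283,0.0015],[-0.047,0.014,-0.077],0],[[0.0255,0.0424,0.0022],[-0.07,0.021,-0.116],0],[[0.034,0.0565,0.0029],[-0.093,0.028,-0.154],0],[[0.0425,0.0707,0.0037],[-0.116,0.035,-0.193],0]]
[[[0.0055,0.0153,0.0027],[-0.024,0.007,-0.038],0],[[0.0111,0.0306,0.0054],[-0.047,0.014,-0.077],0],[[0.0167,0.0459,0.0081],[-0.07,0.021,-0.115],0],[[0.0223,0.0612,0.0108],[-0.094,0.028,-0.154],0],[[0.0278,0.0765,0.0134],[-0.117,0.035,-0.192],0]]
[[[0.0025,0.0156,0.0047],[-0.023,0.007,-0.039],0],[[0.005,0.0313,0.0094],[-0.047,0.014,-0.078],0],[[0.0074,0.0469,0.014],[-0.07,0.021,-0.116],0],[[0.0099,0.0626,0.0187],[-0.093,0.028,-0.155],0],[[0.0124,0.0782,0.0233],[-0.116,0.036,-0.193],0]]
[[[0,-0.0039,0.0103],[0,0,0],0],[[0,-0.0077,0.0206],[0,0,0],0],[[0,-0.0116,0.0309],[0,0,0],0],[[0,-0.0155,0.0412],[0,0,0],0],[[0,-0.0194,0.0515],[0,0,0],0]]
[[[-0.0001,-0.0038,0.0103],[0,0,0],0],[[-0.0001,-0.0077,0.0206],[0,0,0],0],[[-0.0001,-0.0116,0.0309],[0,0,0],0],[[-0.0001,-0.0155,0.0412],[0,0,0],0],[[-0.0001,-0.0193,0.0515],[0,0,0],0]]
```

Call:
arm_command(moves=[[[0,0,-0.03],[0,0,0],0],[[0,0,-0.06],[0,0,0],0],[[0,0,-0.09],[0,0,0],0],[[0,0,-0.12],[0,0,0],0],[[0,0,-0.15],[0,0,0.004],0]])

```text
time: 20.0
tool_pos: [0.4595, 0.0921, 0.2083]
tool_rot: [-3.141, 0.0, -0.049]
contact_force: [-0.3, 0.5, -0.4]
opening: 0.0104
grip_force: 40.0
```

Call:
arm_command(moves=[[[0.009,0.014,0.001],[-0.023,0.007,-0.039],0],[[0.017,0.028,0.001],[-0.047,0.014,-0.077],0],[[0.026,0.042,0.002],[-0.07,0.021,-0.116],0],[[0.034,0.057,0.003],[-0.093,0.028,-0.154],0],[[0.043,0.071,0.004],[-0.116,0.035,-0.193],0]])

```text
time: 20.5
tool_pos: [0.4993, 0.0185, 0.2029]
tool_rot: [3.023, -0.023, 0.147]
contact_force: [0.1, -0.7, -1.0]
opening: 0.0106
grip_force: 40.0
```

Call:
arm_command(moves=[[[0.006,0.015,0.003],[-0.024,0.007,-0.038],0],[[0.011,0.031,0.005],[-0.047,0.014,-0.077],0],[[0.017,0.046,0.008],[-0.07,0.021,-0.115],0],[[0.022,0.061,0.011],[-0.094,0.028,-0.154],0],[[0.028,0.077,0.013],[-0.117,0.035,-0.192],0]])

```text
time: 21.0
tool_pos: [0.5383, -0.0545, 0.1995]
tool_rot: [2.901, -0.023, 0.342]
contact_force: [0.4, 0.1, -0.3]
opening: 0.0105
grip_force: 40.0
```

Call:
arm_command(moves=[[[0.002,0.016,0.005],[-0.023,0.007,-0.039],0],[[0.005,0.031,0.009],[-0.047,0.014,-0.078],0],[[0.007,0.047,0.014],[-0.07,0.021,-0.116],0],[[0.01,0.063,0.019],[-0.093,0.028,-0.155],0],[[0.012,0.078,0.023],[-0.116,0.036,-0.193],0]])

```text
time: 21.5
tool_pos: [0.5771, -0.1271, 0.196]
tool_rot: [2.782, -0.001, 0.537]
contact_force: [-0.1, -0.6, 0.3]
opening: 0.0108
grip_force: 40.0
```

```bash
python3 - <<'E'
from place import *
o=robot.observe();print(o['tool_pos'],o['tool_rot'],o['opening'],o['grip_force'],o['qpos'])
b,R=wp(0,.048,.09,.36,.004);c,_=wp(0,.048,.0735,.36,.004);print(b)
plan([(b,R,0,1.),(c,R,0,.5)])
E
```

```text
[ 0.57707863 -0.12708764  0.19598801] [ 2.78214781e+00 -5.02095154e-04  5.37071513e-01] 0.010819308987962566 39.996113777160645 [-0.20691267  0.38137409  1.61475961 -0.33017277  0.92283193  0.99790108]
[ 0.57624605 -0.12591931  0.08625641]
[[[0,-0.004,0.0102],[0,0,0],0],[[0,-0.008,0.0204],[0,0,0],0],[[-0.0001,-0.012,0.0307],[0,0,0.001],0],[[-0.0001,-0.016,0.0409],[0,0,0.001],0],[[-0.0001,-0.02,0.0511],[0,-0.001,0.001],0]]
[[[0,-0.004,0.0102],[0,0,0],0],[[0,-0.008,0.0205],[0,0,0],0],[[0,-0.0119,0.0307],[0,0,0],0],[[0,-0.0159,0.0409],[0,0,0.001],0],[[0,-0.0199,0.0511],[-0.001,0,0.001],0]]
[[[0,-0.0012,0.0031],[0,0,0],0],[[0,-0.0023,0.0062],[0,0,0],0],[[0,-0.0035,0.0093],[0,0,0],0],[[0,-0.0047,0.0124],[0,0,0],0],[[0,-0.0059,0.0155],[0,0,0],0]]
```

Call:
arm_command(moves=[[[0,-0.004,0.01],[0,0,0],0],[[0,-0.008,0.02],[0,0,0],0],[[0,-0.012,0.031],[0,0,0],0],[[0,-0.016,0.041],[0,0,0],0],[[0,-0.02,0.051],[0,0,0],0]])

```text
time: 22.0
tool_pos: [0.5765, -0.1252, 0.1396]
tool_rot: [2.784, -0.001, 0.536]
contact_force: [0.4, 0.3, -1.1]
opening: 0.0103
grip_force: 40.0
```

Call:
arm_command(moves=[[[0,-0.004,0.01],[0,0,0],0],[[0,-0.008,0.02],[0,0,0],0],[[0,-0.012,0.031],[0,0,0],0],[[0,-0.016,0.041],[0,0,0],0],[[0,-0.02,0.051],[0,0,0],0]])

```text
time: 22.5
tool_pos: [0.5765, -0.125, 0.0851]
tool_rot: [2.783, -0.001, 0.536]
contact_force: [-1.0, 0.3, -0.3]
opening: 0.0105
grip_force: 40.0
```

Call:
arm_command(moves=[[[0,-0.001,0.003],[0,0,0],0],[[0,-0.002,0.006],[0,0,0],0],[[0,-0.0035,0.009],[0,0,0],0],[[0,-0.0045,0.012],[0,0,0],0],[[0,-0.0055,0.0145],[0,0,0],0]])

```text
time: 23.0
tool_pos: [0.5766, -0.1249, 0.0706]
tool_rot: [2.782, -0.002, 0.536]
contact_force: [0.3, -0.6, 0.0]
opening: 0.0103
grip_force: 40.0
```

Release and retreat along the tool axis, then look at the cradle.

Call:
arm_command(moves=[[[0,0,0],[0,0,0],0.026],[[0,0,0],[0,0,0],0.026],[[0,0,0],[0,0,0],0.026],[[0,0,0],[0,0,0],0.026],[[0,0,0],[0,0,0],0.026]])

```text
time: 23.5
tool_pos: [0.5765, -0.1249, 0.0707]
tool_rot: [2.783, -0.001, 0.536]
contact_force: [0.5, -0.2, -0.3]
opening: 0.0259
grip_force: 0.0
```

Call:
arm_command(moves=[[[0,0,-0.01],[0,0,0],0.026],[[0,0,-0.03],[0,0,0],0.026],[[0,0,-0.06],[0,0,0],0.03],[[0,0,-0.1],[0,0,0],0.04],[[0,0,-0.14],[0,0,0],0.05]])

```text
time: 24.0
tool_pos: [0.5505, -0.0821, 0.2034]
tool_rot: [2.783, -0.001, 0.536]
contact_force: [0.2, 0.7, -0.7]
opening: 0.0415
grip_force: 0.0
```

```bash
python3 - <<'E'
from place import *
o=robot.observe();print(o['tool_pos'],o['tool_rot'])
w,m=snap('wrist','w6.png')
np.savez('w6.npz',**{k:np.array(v) for k,v in m.items()})
for y in(-.092,.048):print([proj(m,np.r_[pt(x,y),.0725]).round(0).tolist() for x in(-.095,-.05,.05,.085)])
plan([([.52,.12,.2],down(.25,0),.05,1.),([.48,.2435,.2],down(.01),.05,1.)])
E
```

```text
[ 0.55048193 -0.08205553  0.20336126] [ 2.78346579e+00 -1.23935320e-03  5.36051032e-01]
[[382.0, 259.0], [385.0, 226.0], [394.0, 144.0], [397.0, 112.0]]
[[280.0, 278.0], [280.0, 241.0], [280.0, 147.0], [280.0, 110.0]]
[[[0.0075,-0.0181,-0.0057],[0.036,-0.006,0.028],0.05],[[0.0149,-0.0362,-0.0114],[0.072,-0.012,0.057],0.05],[[0.0224,-0.0543,-0.0171],[0.108,-0.019,0.085],0.05],[[0.0299,-0.0724,-0.0229],[0.144,-0.025,0.113],0.05],[[0.0373,-0.0905,-0.0286],[0.18,-0.031,0.141],0.05]]
[[[0.0047,-0.0196,-0.0025],[0.036,-0.006,0.028],0.05],[[0.0094,-0.0393,-0.0049],[0.072,-0.012,0.057],0.05],[[0.014,-0.059,-0.0074],[0.109,-0.019,0.085],0.05],[[0.0187,-0.0787,-0.0099],[0.145,-0.025,0.113],0.05],[[0.0233,-0.0984,-0.0124],[0.181,-0.031,0.141],0.05]]
[[[-0.0008,-0.013,0],[0,0,0.024],0.05],[[-0.0016,-0.0259,0],[0,0,0.048],0.05],[[-0.0024,-0.0389,0],[0,0,0.072],0.05],[[-0.0032,-0.0518,0],[0,0,0.096],0.05],[[-0.004,-0.0648,0],[0,0,0.12],0.05]]
[[[-0.0024,-0.0127,0],[0,0,0.024],0.05],[[-0.0048,-0.0255,0],[0,0,0.048],0.05],[[-0.0071,-0.0383,0],[0,0,0.072],0.05],[[-0.0095,-0.051,0],[0,0,0.096],0.05],[[-0.0118,-0.0638,0],[0,0,0.12],0.05]]
```

View pics/w6.png

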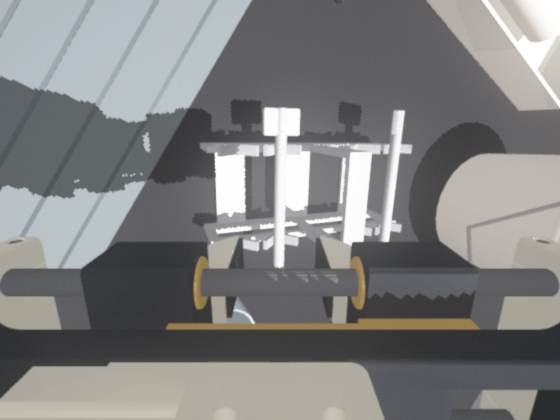

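Both shafts are seated at the predicted pixels (280 and 385–397); the -92 shaft has only rolled about its axis. Next is s1.

Call:
arm_command(moves=[[[0.007,-0.018,-0.006],[0.036,-0.006,0.028],0.05],[[0.015,-0.036,-0.011],[0.072,-0.012,0.057],0.05],[[0.022,-0.054,-0.017],[0.108,-0.019,0.085],0.05],[[0.03,-0.072,-0.023],[0.144,-0.025,0.113],0.05],[[0.037,-0.09,-0.029],[0.18,-0.031,0.141],0.05]])

```text
time: 24.55
tool_pos: [0.5346, 0.0184, 0.1979]
tool_rot: [2.965, -0.009, 0.391]
contact_force: [-0.0, -0.4, 0.2]
opening: 0.05
grip_force: 0.0
```

Call:
arm_command(moves=[[[0.005,-0.02,-0.002],[0.036,-0.006,0.028],0.05],[[0.009,-0.039,-0.005],[0.072,-0.012,0.057],0.05],[[0.014,-0.059,-0.007],[0.109,-0.019,0.085],0.05],[[0.019,-0.079,-0.01],[0.145,-0.025,0.113],0.05],[[0.023,-0.098,-0.012],[0.181,-0.031,0.141],0.05]])

```text
time: 25.05
tool_pos: [0.5183, 0.1184, 0.1926]
tool_rot: [-3.136, 0.009, 0.249]
contact_force: [0.5, -0.4, 0.8]
opening: 0.0499
grip_force: 0.0
```

Call:
arm_command(moves=[[[-0.001,-0.013,0],[0,0,0.024],0.05],[[-0.002,-0.026,0],[0,0,0.048],0.05],[[-0.002,-0.039,0],[0,0,0.072],0.05],[[-0.003,-0.052,0],[0,0,0.096],0.05],[[-0.004,-0.065,0],[0,0,0.12],0.05]])

```text
time: 25.55
tool_pos: [0.4982, 0.1799, 0.1927]
tool_rot: [-3.139, 0.01, 0.128]
contact_force: [0.9, 0.6, 0.7]
opening: 0.0501
grip_force: 0.0
```

Call:
arm_command(moves=[[[-0.002,-0.013,0],[0,0,0.024],0.05],[[-0.005,-0.026,0],[0,0,0.048],0.05],[[-0.007,-0.038,0],[0,0,0.072],0.05],[[-0.01,-0.051,0],[0,0,0.096],0.05],[[-0.012,-0.064,0],[0,0,0.12],0.05]])

```text
time: 26.05
tool_pos: [0.478, 0.2418, 0.193]
tool_rot: [-3.14, 0.01, 0.008]
contact_force: [0.1, 0.1, -0.1]
opening: 0.0503
grip_force: 0.0
```

```bash
python3 - <<'E'
from wdet import *
from plan import *
o=robot.observe();print(o['tool_pos'],o['tool_rot'])
m=wdet('w7.png');np.savez('w7.npz',**{k:np.array(v) for k,v in m.items()})
print([proj(m,[x,.2437,.01]).round(0).tolist() for x in (.42,.5983)])
w=cv2.imread('pics/w7.png');g=cv2.cvtColor(w,cv2.COLOR_BGR2GRAY)
for v in(100,130,160,190,215):print(v,[(u,int(g[v,u])) for u in range(255,310,3)])
E
```

```text
[0.47799662 0.24182895 0.19303479] [-3.14009099  0.00999023  0.00836886]
393 bbox [139   0  22  30] mean [0.6505 0.377 ] len 0.029 wid 0.021 yaw 0.407 tmax pt [0.6652 0.3833]
802 bbox [143  54  40  81] mean [0.568  0.3795] len 0.081 wid 0.04 yaw 0.092 tmax pt [0.6162 0.384 ]
1263 bbox [261  73  34  75] mean [0.5731 0.2448] len 0.077 wid 0.036 yaw -0.007 tmax pt [0.599  0.2446]
260 bbox [537  80  23  29] mean [ 0.5839 -0.0493] len 0.033 wid 0.022 yaw 1.135 tmax pt [ 0.5898 -0.0365]
584 bbox [ 41 124  44  60] mean [0.513 0.48 ] len 0.067 wid 0.042 yaw 0.01 tmax pt [0.5449 0.4804]
186 bbox [218 135  23  17] mean [0.5235 0.2999] len 0.029 wid 0.013 yaw 0.999 tmax pt [0.5316 0.3126]
285 bbox [274 157  10  39] mean [0.4887 0.244 ] len 0.045 wid 0.011 yaw 0.034 tmax pt [0.5107 0.2448]
172 bbox [235 164   7  29] mean [0.4856 0.2907] len 0.033 wid 0.007 yaw 0.019 tmax pt [0.5022 0.291 ]
646 bbox [229 203  55  35] mean [0.4416 0.2763] len 0.064 wid 0.044 yaw -1.523 tmax pt [0.4435 0.2374]
965 bbox [153 204  64  34] mean [0.4354 0.3636] len 0.082 wid 0.047 yaw -1.326 tmax pt [0.4462 0.3202]
198
[... 801 characters left out ...]
]
160 [(255, 113), (258, 115), (261, 113), (264, 114), (267, 115), (270, 116), (273, 130), (276, 164), (279, 164), (282, 152), (285, 108), (288, 118), (291, 117), (294, 121), (297, 200), (300, 199), (303, 201), (306, 200), (309, 201)]
190 [(255, 113), (258, 112), (261, 111), (264, 116), (267, 114), (270, 115), (273, 117), (276, 159), (279, 163), (282, 154), (285, 119), (288, 115), (291, 119), (294, 118), (297, 186), (300, 199), (303, 200), (306, 201), (309, 200)]
215 [(255, 199), (258, 199), (261, 199), (264, 200), (267, 198), (270, 199), (273, 158), (276, 234), (279, 253), (282, 249), (285, 195), (288, 200), (291, 201), (294, 201), (297, 200), (300, 201), (303, 200), (306, 200), (309, 200)]
```

```bash
python3 - <<'E'
from plan import *
plan([([.514,.2437,.06],down(.005),.04,.5)])
E
```

```text
[[[0.0076,0.0001,0.0265],[-0.001,0.002,0.001],0.04],[[0.0152,0.0001,0.0531],[-0.001,0.004,0.001],0.04],[[0.0227,0.0002,0.0796],[-0.002,0.006,0.002],0.04],[[0.0303,0.0003,0.1061],[-0.002,0.008,0.003],0.04],[[0.0379,0.0004,0.1327],[-0.003,0.01,0.003],0.04]]
```

Call:
arm_command(moves=[[[0.008,0,0.026],[0,0.002,0],0.04],[[0.015,0,0.053],[0,0.004,0],0.04],[[0.022,0,0.08],[0,0.006,0],0.04],[[0.03,0,0.106],[0,0.008,0],0.04],[[0.037,0,0.133],[0,0.009,0],0.04]])

```text
time: 26.6
tool_pos: [0.5146, 0.2415, 0.0587]
tool_rot: [-3.14, 0.0, 0.01]
contact_force: [-0.4, 0.2, 0.3]
opening: 0.0399
grip_force: 0.0
```

Call:
arm_command(moves=[[[0,0,0.015],[0,0,0],0.04],[[0,0,0.025],[0,0,0],0.04],[[0,0,0.035],[0,0,0],0.04],[[0,0,0.045],[0,0,0],0.04],[[0,0,0.05],[0,0,0],0.04]])

```text
time: 27.1
tool_pos: [0.5138, 0.2417, 0.0087]
tool_rot: [-3.141, 0.002, 0.009]
contact_force: [0.5, 0.2, -0.1]
opening: 0.0396
grip_force: 0.0
```

Call:
arm_command(moves=[[[0,-0.001,0.001],[0,0,0],0.04],[[0,-0.002,0.0025],[0,0,0],0.0],[[0,-0.002,0.0025],[0,0,0],0.0],[[0,-0.002,0.0025],[0,0,0],0.0],[[0,-0.002,0.0025],[0,0,0],0.0]])

```text
time: 27.6
tool_pos: [0.5141, 0.2438, 0.0069]
tool_rot: [-3.14, 0.001, 0.009]
contact_force: [-0.9, -0.8, 0.1]
opening: 0.0124
grip_force: 0.2
```

Call:
arm_command(moves=[[[0,0,0],[0,0,0],0.0],[[0,0,0],[0,0,0],0.0],[[0,0,-0.01],[0,0,0],0.0],[[0,0,-0.03],[0,0,0],0.0],[[0,0,-0.05],[0,0,0],0.0]])

```text
time: 28.1
tool_pos: [0.5137, 0.2435, 0.0574]
tool_rot: [-3.141, 0.002, 0.009]
contact_force: [1.2, -0.1, -0.5]
opening: 0.0109
grip_force: 40.0
```

```bash
python3 - <<'E'
from place import *
o=robot.observe();print(o['tool_pos'],o['tool_rot'],o['opening'],o['grip_force'])
p0=np.array(o['tool_pos'])
a,R=wp(0,.092,.2,.22,.004);b,_=wp(0,.092,.09,.22,.004);print(a,b,p0)
plan([(p0+[0,0,.15],down(0.005),0,.5),(a,R,0,2.),(b,R,0,1.)])
E
```

```text
[0.51367271 0.24354818 0.05737244] [-3.14080506e+00  2.38789408e-03  8.96309094e-03] 0.010884404444376196 39.9868780374527
[ 0.55353967 -0.08760623  0.19609641] [ 0.55353967 -0.08760623  0.08609641] [0.51367271 0.24354818 0.05737244]
[[[-0.0001,0,-0.03],[0,0,0.001],0],[[-0.0001,0,-0.06],[0,0.001,0.002],0],[[-0.0002,-0.0001,-0.09],[0,0.001,0.002],0],[[-0.0003,-0.0001,-0.12],[-0.001,0.002,0.003],0],[[-0.0004,-0.0001,-0.15],[-0.001,0.002,0.004],0]]
[[[0.0019,0.0166,0.0006],[-0.011,0.003,-0.026],0],[[0.0038,0.0331,0.0011],[-0.021,0.006,-0.053],0],[[0.0057,0.0497,0.0017],[-0.032,0.009,-0.079],0],[[0.0077,0.0663,0.0023],[-0.043,0.012,-0.106],0],[[0.0096,0.0828,0.0028],[-0.054,0.015,-0.132],0]]
[[[-0.0003,0.0166,0.0015],[-0.01,0.003,-0.026],0],[[-0.0006,0.0333,0.003],[-0.021,0.006,-0.053],0],[[-0.0009,0.0499,0.0045],[-0.032,0.009,-0.079],0],[[-0.0012,0.0665,0.0059],[-0.043,0.011,-0.106],0],[[-0.0015,0.0831,0.0074],[-0.053,0.014,-0.132],0]]
[[[-0.0025,0.0163,0.0023],[-0.011,0.003,-0.026],0],[[-0.005,0.0327,0.0047],[-0.022,0.006,-0.053],0],[[-0.0075,0.049,0.007],[-0.033,0.009,-0.079],0],[[-0.01,0.0653,0.0093],[-0.043,0.012,-0.105],0],[[-0.0125,0.0817,0.0117],[-0.054,0.015,-0.132],0]]
[[[-0.0047,0.0157,0.0031],[-0.011,0.003,-0.026],0],[[-0.0093,0.0314,0.0063],[-0.022,0.006,-0.053],0],[[-0.014,0.0471,0.0094],[-0.032,0.009,-0.079],0],[[-0.0187,0.0628,0.0125],[-0.043,0.012,-0.105],0],[[-0.0233,0.0785,0.0157],[-0.054,0.015,-0.132],0]]
[[[0,-0.0024,0.0107],[0,0,0],0],[[0,-0.0048,0.0215],[0,0,0],0],[[0,-0.0072,0.0322],[0,0,0],0],[[0,-0.0096,0.0429],[0,0,0],0],[[0,-0.012,0.0537],[0,0,0],0]]
[[[0,-0.0024,0.0107],[0,0,0],0],[[0,-0.0048,0.0214],[0,0,0],0],[[0,-0.0072,0.0322],[0,0,0],0],[[0,-0.0096,0.0429],[0,0,0],0],[[0,-0.012,0.0536],[0,0,0],0]]
```

Call:
arm_command(moves=[[[0,0,-0.03],[0,0,0],0],[[0,0,-0.06],[0,0,0],0],[[0,0,-0.09],[0,0,0],0],[[0,0,-0.12],[0,0,0],0],[[0,0,-0.15],[0,0.001,0.004],0]])

```text
time: 28.6
tool_pos: [0.5139, 0.2434, 0.2085]
tool_rot: [-3.14, 0.0, 0.005]
contact_force: [-0.3, 0.4, -0.6]
opening: 0.0109
grip_force: 40.0
```

Call:
arm_command(moves=[[[0.002,0.017,0.001],[-0.011,0.003,-0.026],0],[[0.004,0.033,0.001],[-0.021,0.006,-0.053],0],[[0.006,0.05,0.002],[-0.032,0.009,-0.079],0],[[0.008,0.066,0.002],[-0.043,0.012,-0.106],0],[[0.01,0.083,0.003],[-0.054,0.015,-0.132],0]])

```text
time: 29.1
tool_pos: [0.5245, 0.1599, 0.2042]
tool_rot: [3.088, -0.012, 0.138]
contact_force: [0.2, -0.1, 0.0]
opening: 0.0108
grip_force: 40.0
```

Call:
arm_command(moves=[[[0,0.017,0.001],[-0.01,0.003,-0.026],0],[[-0.001,0.033,0.003],[-0.021,0.006,-0.053],0],[[-0.001,0.05,0.004],[-0.032,0.009,-0.079],0],[[-0.001,0.066,0.006],[-0.043,0.011,-0.106],0],[[-0.0015,0.083,0.007],[-0.053,0.014,-0.132],0]])

```text
time: 29.6
tool_pos: [0.5343, 0.0773, 0.2014]
tool_rot: [3.033, -0.014, 0.271]
contact_force: [-0.3, -0.6, -0.2]
opening: 0.011
grip_force: 40.0
```

Call:
arm_command(moves=[[[-0.002,0.016,0.002],[-0.011,0.003,-0.026],0],[[-0.005,0.033,0.005],[-0.022,0.006,-0.053],0],[[-0.007,0.049,0.007],[-0.033,0.009,-0.079],0],[[-0.01,0.065,0.009],[-0.043,0.012,-0.105],0],[[-0.0125,0.082,0.012],[-0.054,0.015,-0.132],0]])

```text
time: 30.1
tool_pos: [0.5444, -0.0059, 0.1984]
tool_rot: [2.977, -0.011, 0.404]
contact_force: [-0.2, -0.2, -0.5]
opening: 0.0106
grip_force: 40.0
```

Call:
arm_command(moves=[[[-0.005,0.016,0.003],[-0.011,0.003,-0.026],0],[[-0.009,0.031,0.006],[-0.022,0.006,-0.053],0],[[-0.014,0.047,0.009],[-0.032,0.009,-0.079],0],[[-0.019,0.063,0.012],[-0.043,0.012,-0.105],0],[[-0.023,0.078,0.015],[-0.054,0.015,-0.132],0]])

```text
time: 30.6
tool_pos: [0.5544, -0.088, 0.196]
tool_rot: [2.922, -0.001, 0.536]
contact_force: [0.7, 0.2, 0.3]
opening: 0.0104
grip_force: 40.0
```

```bash
python3 - <<'E'
from place import *
o=robot.observe();print(o['tool_pos'],o['tool_rot'],o['opening'],o['grip_force'])
b,R=wp(0,.092,.09,.22,.004);c,_=wp(0,.092,.0745,.22,.004)
plan([(b,R,0,1.),(c,R,0,.5)])
E
```

```text
[ 0.55436744 -0.0880391   0.19597872] [ 2.92196643e+00 -6.66126924e-04  5.35971204e-01] 0.010400787857962583 39.98750925064087
[[[-0.0001,-0.0025,0.0107],[0,0,0],0],[[-0.0001,-0.0049,0.0214],[0,0,0],0],[[-0.0002,-0.0074,0.0321],[0,0,0],0],[[-0.0002,-0.0099,0.0428],[0,0,0],0],[[-0.0003,-0.0124,0.0535],[0,0,0],0]]
[[[0,-0.0024,0.0107],[0,-0.001,0],0],[[-0.0001,-0.0049,0.0214],[0,-0.001,0.001],0],[[-0.0002,-0.0074,0.0322],[0,-0.001,0.001],0],[[-0.0002,-0.0098,0.0429],[0,-0.001,0.001],0],[[-0.0003,-0.0123,0.0536],[0,-0.001,0.001],0]]
[[[0,-0.0007,0.003],[0,0,0],0],[[0,-0.0014,0.006],[0,0,0],0],[[0,-0.002,0.0091],[0,0,0],0],[[0,-0.0027,0.0121],[0,0,0],0],[[0,-0.0034,0.0151],[0,0,0],0]]
```

Call:
arm_command(moves=[[[0,-0.0025,0.011],[0,0,0],0],[[0,-0.005,0.021],[0,0,0],0],[[0,-0.0075,0.032],[0,0,0],0],[[0,-0.01,0.043],[0,0,0],0],[[0,-0.0125,0.0535],[0,0,0],0]])

```text
time: 31.1
tool_pos: [0.5541, -0.0862, 0.1391]
tool_rot: [2.923, -0.0, 0.536]
contact_force: [0.0, 0.3, -0.3]
opening: 0.0109
grip_force: 40.0
```

Call:
arm_command(moves=[[[0,-0.0025,0.011],[0,0,0],0],[[0,-0.005,0.021],[0,0,0],0],[[0,-0.0075,0.032],[0,0,0],0],[[0,-0.01,0.043],[0,0,0],0],[[0,-0.0125,0.0535],[0,0,0],0]])

```text
time: 31.6
tool_pos: [0.5541, -0.0863, 0.0846]
tool_rot: [2.923, -0.001, 0.535]
contact_force: [0.6, -0.2, -0.4]
opening: 0.0108
grip_force: 40.0
```

Call:
arm_command(moves=[[[0,-0.0005,0.003],[0,0,0],0],[[0,-0.0015,0.006],[0,0,0],0],[[0,-0.002,0.009],[0,0,0],0],[[0,-0.003,0.012],[0,0,0],0],[[0,-0.0035,0.0145],[0,0,0],0]])

```text
time: 32.1
tool_pos: [0.5542, -0.0861, 0.0707]
tool_rot: [2.922, -0.001, 0.535]
contact_force: [-0.7, -1.2, 1.8]
opening: 0.0107
grip_force: 40.0
```

Call:
arm_command(moves=[[[0,0,0],[0,0,0],0.024],[[0,0,0],[0,0,0],0.024],[[0,0,0],[0,0,0],0.024],[[0,0,0],[0,0,0],0.024],[[0,0,0],[0,0,0],0.024]])

```text
time: 32.6
tool_pos: [0.554, -0.086, 0.0708]
tool_rot: [2.922, -0.001, 0.535]
contact_force: [0.5, 0.1, 0.1]
opening: 0.024
grip_force: 0.0
```

Call:
arm_command(moves=[[[0,0,-0.01],[0,0,0],0.024],[[0,0,-0.03],[0,0,0],0.024],[[0,0,-0.06],[0,0,0],0.03],[[0,0,-0.1],[0,0,0],0.04],[[0,0,-0.14],[0,0,0],0.05]])

```text
time: 33.1
tool_pos: [0.5378, -0.0595, 0.2092]
tool_rot: [2.923, -0.001, 0.535]
contact_force: [0.7, 0.5, 0.0]
opening: 0.0413
grip_force: 0.0
```

```bash
python3 - <<'E'
from place import *
o=robot.observe();print(o['tool_pos'],o['tool_rot'])
w,m=snap('wrist','w8.png');t,_=snap('top','t8.png');s,_=snap('side','s8.png')
for y in(-.092,.048,.092):print([proj(m,np.r_[pt(x,y),.0725]).round(0).tolist() for x in(-.095,-.05,.05,.085)])
c=cv2.resize(s[150:290,120:330],None,fx=2,fy=2,interpolation=cv2.INTER_CUBIC)
cv2.imwrite('pics/v8.png',np.vstack([np.hstack([w[60:260,180:460],np.zeros((200,140,3),np.uint8)]),c]))
E
```

```text
[ 0.53781056 -0.05947308  0.20918195] [ 2.92282538e+00 -7.65769127e-04  5.35320849e-01]
[[424.0, 263.0], [428.0, 229.0], [440.0, 145.0], [445.0, 112.0]]
[[317.0, 274.0], [319.0, 238.0], [322.0, 147.0], [324.0, 111.0]]
[[280.0, 279.0], [280.0, 241.0], [280.0, 147.0], [281.0, 110.0]]
```

View pics/v8.png

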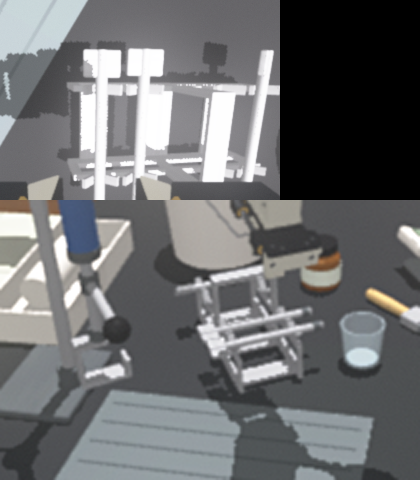

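All three shafts lie in their notches at the predicted pixels, s1 and s2 to the left and s3 to the right, and the beaker is untouched. Next is the ball.

```bash
python3 - <<'E'
from place import *
a,m=snap('top');b,n=snap('side')
# ball: dark blob near expected pixel in both views, bail/tube unaffected
def blob(im,m):
    u,v=proj(m,[.62,.294,.331]);x0,y0=int(u)-14,int(v)-14
    g=cv2.cvtColor(im,cv2.COLOR_BGR2GRAY)[y0:y0+28,x0:x0+28];k=(g<45).astype(np.uint8)
    n_,l,s,c=cv2.connectedComponentsWithStats(k);i=1+np.argmax(s[1:,4]);return (c[i]+[x0,y0]),s[i]
pa,sa=blob(a,m);pb,sb=blob(b,n);print(pa,sa,pb,sb,tri(m,pa,n,pb))
yaw=2.18
plan([([.50,.13,.42],down(1.4),.06,1.),([.56,.22,.42],down(yaw),.06,1.)])
E
```

```text
Traceback (most recent call last):
ValueError: attempt to get argmax of an empty sequence
```

```bash
python3 - <<'E'
from place import *
plan([([.50,.13,.42],down(1.4),.06,1.),([.56,.22,.42],down(2.18),.06,1.)])
E
```

```text
[[[0.0064,-0.0132,-0.0247],[0.021,0.009,-0.086],0.06],[[0.0129,-0.0264,-0.0495],[0.041,0.019,-0.172],0.06],[[0.0193,-0.0396,-0.0742],[0.062,0.028,-0.258],0.06],[[0.0257,-0.0528,-0.0989],[0.082,0.038,-0.344],0.06],[[0.0322,-0.066,-0.1236],[0.103,0.047,-0.431],0.06]]
[[[0.013,-0.0115,-0.023],[0.02,0.009,-0.086],0.06],[[0.0259,-0.0229,-0.046],[0.041,0.019,-0.172],0.06],[[0.0389,-0.0344,-0.069],[0.061,0.028,-0.258],0.06],[[0.0519,-0.0458,-0.0919],[0.082,0.038,-0.344],0.06],[[0.0649,-0.0573,-0.1149],[0.102,0.047,-0.43],0.06]]
[[[0.0099,0.0044,0],[0,0,-0.078],0.06],[[0.0198,0.0088,0],[0,0,-0.156],0.06],[[0.0296,0.0132,0],[0,0,-0.234],0.06],[[0.0395,0.0175,0],[0,0,-0.312],0.06],[[0.0494,0.0219,0],[0,0,-0.39],0.06]]
[[[0.0075,0.0078,0],[0,0,-0.078],0.06],[[0.015,0.0156,0],[0,0,-0.156],0.06],[[0.0224,0.0235,0],[0,0,-0.234],0.06],[[0.0299,0.0313,0],[0,0,-0.312],0.06],[[0.0374,0.0391,0],[0,0,-0.39],0.06]]
```

Call:
arm_command(moves=[[[0.006,-0.013,-0.025],[0.021,0.009,-0.086],0.06],[[0.013,-0.026,-0.05],[0.041,0.019,-0.172],0.06],[[0.019,-0.04,-0.074],[0.062,0.028,-0.258],0.06],[[0.026,-0.053,-0.099],[0.082,0.038,-0.344],0.06],[[0.032,-0.066,-0.124],[0.103,0.047,-0.431],0.06]])

```text
time: 33.85
tool_pos: [0.5185, 0.0355, 0.3131]
tool_rot: [3.036, 0.026, 0.971]
contact_force: [1.3, -0.6, 0.0]
opening: 0.0601
grip_force: 0.0
```

Call:
arm_command(moves=[[[0.013,-0.011,-0.023],[0.02,0.009,-0.086],0.06],[[0.026,-0.023,-0.046],[0.041,0.019,-0.172],0.06],[[0.039,-0.034,-0.069],[0.061,0.028,-0.258],0.06],[[0.052,-0.046,-0.092],[0.082,0.038,-0.344],0.06],[[0.065,-0.057,-0.115],[0.102,0.047,-0.43],0.06]])

```text
time: 34.35
tool_pos: [0.5002, 0.1303, 0.4197]
tool_rot: [-3.138, 0.001, 1.403]
contact_force: [-0.2, 0.1, -0.2]
opening: 0.0602
grip_force: 0.0
```

Call:
arm_command(moves=[[[0.01,0.004,0],[0,0,-0.078],0.06],[[0.02,0.009,0],[0,0,-0.156],0.06],[[0.03,0.013,0],[0,0,-0.234],0.06],[[0.04,0.018,0],[0,0,-0.312],0.06],[[0.049,0.022,0],[0,0,-0.39],0.06]])

```text
time: 34.85
tool_pos: [0.5309, 0.1745, 0.4184]
tool_rot: [-3.138, 0.0, 1.793]
contact_force: [0.3, -0.9, -0.3]
opening: 0.0595
grip_force: 0.0
```

Call:
arm_command(moves=[[[0.007,0.008,0],[0,0,-0.078],0.06],[[0.015,0.016,0],[0,0,-0.156],0.06],[[0.022,0.023,0],[0,0,-0.234],0.06],[[0.03,0.031,0],[0,0,-0.312],0.06],[[0.037,0.039,0],[0,0,-0.39],0.06]])

```text
time: 35.35
tool_pos: [0.5609, 0.2191, 0.4184]
tool_rot: [-3.138, -0.001, 2.183]
contact_force: [-0.5, -1.4, 0.2]
opening: 0.0603
grip_force: 0.0
```

```bash
python3 - <<'E'
from place import *
o=robot.observe();print(o['tool_pos'],o['tool_rot'],o['qpos'])
w,m=snap('wrist','w9.png');np.savez('w9.npz',**{k:np.array(v) for k,v in m.items()})
print('ball',proj(m,[.62,.294,.331]));print(-np.array(m['R']).T@m['t'])
plan([([.62,.294,.405],down(2.18),.06,.5),([.62,.294,.315],down(2.18),.06,1.)])
E
```

```text
[0.5609344  0.21913828 0.41837444] [-3.13832806e+00 -8.76610835e-04  2.18259797e+00] [ 2.45414683e-01  4.50487637e-01  8.46556636e-01 -3.65021241e-04
  1.84791031e+00 -3.66487665e-01]
ball [388.22385092 179.82641525]
[0.51922151 0.27882979 0.57760705]
[[[0.0053,0.0181,0.0025],[-0.001,0,0.001],0.06],[[0.0106,0.0362,0.005],[-0.001,-0.001,0.003],0.06],[[0.0158,0.0543,0.0075],[-0.002,-0.001,0.004],0.06],[[0.0211,0.0724,0.01],[-0.003,-0.001,0.006],0.06],[[0.0264,0.0905,0.0125],[-0.003,-0.002,0.007],0.06]]
[[[0,0,0.009],[0,0,0],0.06],[[0,0,0.018],[0,0,0],0.06],[[0,0,0.027],[0,0,0],0.06],[[0,0,0.036],[0,0,0],0.06],[[0,0,0.045],[0,0,0],0.06]]
[[[0,0,0.009],[0,0,0],0.06],[[0,0,0.018],[0,0,0],0.06],[[0,0,0.027],[0,0,0],0.06],[[0.0001,0,0.036],[0,0,0],0.06],[[0.0001,0,0.045],[0,0,0],0.06]]
```

View pics/w9.png

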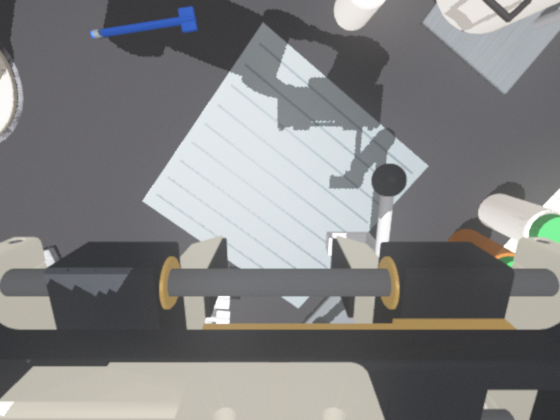

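The ball is at (389,180), where it was predicted to be, and its lever runs down toward the column. Moving over it and gripping.

Call:
arm_command(moves=[[[0.005,0.018,0.002],[0,0,0.001],0.06],[[0.011,0.036,0.005],[0,0,0.003],0.06],[[0.016,0.054,0.007],[0,0,0.004],0.06],[[0.021,0.072,0.01],[0,0,0.005],0.06],[[0.026,0.091,0.012],[0,0,0.005],0.06]])

```text
time: 35.9
tool_pos: [0.6208, 0.2924, 0.4067]
tool_rot: [-3.139, -0.0, 2.173]
contact_force: [1.1, -0.4, -0.1]
opening: 0.0604
grip_force: 0.0
```

Call:
arm_command(moves=[[[0,0,0.018],[0,0,0],0.05],[[0,0,0.036],[0,0,0],0.05],[[0,0,0.054],[0,0,0],0.05],[[0,0,0.072],[0,0,0],0.05],[[0,0,0.09],[0,0,0],0.05]])

```text
time: 36.4
tool_pos: [0.6201, 0.2917, 0.3159]
tool_rot: [-3.139, -0.0, 2.173]
contact_force: [-0.7, 0.2, 0.5]
opening: 0.0501
grip_force: 0.0
```

Call:
arm_command(moves=[[[0,0,0],[0,0,0],0.01],[[0,0,0],[0,0,0],0.01],[[0,0,0],[0,0,0],0.01],[[0,0,0],[0,0,0],0.01],[[0,0,0],[0,0,0],0.01]], squeeze=50)

```text
time: 36.9
tool_pos: [0.6207, 0.2923, 0.3195]
tool_rot: [3.139, 0.001, 2.174]
contact_force: [0.6, -1.2, 2.2]
opening: 0.0256
grip_force: 50.0
```

Call:
arm_command(moves=[[[0,0,0],[0,0,0],0.01],[[0,0,0],[0,0,0],0.01],[[0,0,0],[0,0,0],0.01],[[0,0,0],[0,0,0],0.01],[[0,0,0],[0,0,0],0.01]])

```text
time: 37.4
tool_pos: [0.6207, 0.2923, 0.3195]
tool_rot: [3.139, 0.001, 2.175]
contact_force: [0.9, -0.6, 5.6]
opening: 0.0259
grip_force: 50.0
```

```bash
python3 - <<'E'
from place import *
o=robot.observe();print(o['tool_pos'],o['tool_rot'],o['qpos'],o['opening'],o['grip_force'],o['contact_force'])
E
```

```text
[0.62067057 0.29227492 0.31949071] [3.13945980e+00 1.16000312e-03 2.17461813e+00] [ 3.28755309e-01  6.31043590e-01  8.02281158e-01 -5.42025561e-04
  1.70590014e+00 -2.75141374e-01] 0.025929787681773946 50.0014865398407 [ 0.91262899 -0.64136776  5.59454162]
```

Call:
arm_command(moves=[[[0,0,0.004],[0,0,0],0.01],[[0,0,0.008],[0,0,0],0.01],[[0,0,0.012],[0,0,0],0.01],[[0,0,0.016],[0,0,0],0.01],[[0,0,0.02],[0,0,0],0.01]])

```text
time: 37.9
tool_pos: [0.621, 0.2925, 0.3015]
tool_rot: [3.136, 0.002, 2.175]
contact_force: [-0.5, -1.5, 12.8]
opening: 0.0257
grip_force: 50.0
```

Call:
arm_command(moves=[[[0,0,0.004],[0,0,0],0.01],[[0,0,0.008],[0,0,0],0.01],[[0,0,0.012],[0,0,0],0.01],[[0,0,0.016],[0,0,0],0.01],[[0,0,0.02],[0,0,0],0.01]])

```text
time: 38.4
tool_pos: [0.6211, 0.2926, 0.2817]
tool_rot: [3.136, 0.002, 2.175]
contact_force: [-0.5, -0.8, 13.8]
opening: 0.0256
grip_force: 50.0
```

```bash
cat > swing.py <<'E'
from plan import *
K=np.array([.841,-.022])
def ball(th): # th: angle left of -x direction at the column
    return K+.385*np.array([-np.cos(th),np.sin(th)])
def sw(th,z,dy=0): return np.r_[ball(th),z],down(np.pi-th+dy)
def report():
    o=robot.observe();p=np.array(o['tool_pos']);d=p[:2]-K
    print(p,o['tool_rot'],'th',np.arctan2(d[1],-d[0]),'r',np.hypot(*d),o['opening'],o['grip_force'],o['contact_force'])
E
python3 - <<'E'
from swing import *
report()
E
```

```text
[0.62110519 0.2926012  0.28168268] [3.13574416e+00 1.98980757e-03 2.17469901e+00] th 0.9607662188445204 r 0.38383283523922385 0.02562608778636885 50.00363230705261 [-0.53229024 -0.83284653 13.81941684]
```

Call:
arm_command(moves=[[[0,0,0.005],[0,0,0],0.01],[[0,0,0.01],[0,0,0],0.01],[[0,0,0.015],[0,0,0],0.01],[[0,0,0.02],[0,0,0],0.01],[[0,0,0.025],[0,0,0],0.01]])

```text
time: 38.9
tool_pos: [0.6213, 0.2927, 0.2569]
tool_rot: [3.135, 0.002, 2.175]
contact_force: [-0.3, -0.3, 13.8]
opening: 0.0258
grip_force: 50.0
```

Call:
arm_command(moves=[[[0,0,0.005],[0,0,0],0.01],[[0,0,0.01],[0,0,0],0.01],[[0,0,0.015],[0,0,0],0.01],[[0,0,0.02],[0,0,0],0.01],[[0,0,0.025],[0,0,0],0.01]])

```text
time: 39.4
tool_pos: [0.6215, 0.2928, 0.2321]
tool_rot: [3.135, 0.002, 2.175]
contact_force: [-0.7, -0.1, 14.3]
opening: 0.0257
grip_force: 50.0
```

Call:
arm_command(moves=[[[0,0,0.005],[0,0,0],0.01],[[0,0,0.01],[0,0,0],0.01],[[0,0,0.015],[0,0,0],0.01],[[0,0,0.02],[0,0,0],0.01],[[0,0,0.022],[0,0,0],0.01]])

```text
time: 39.9
tool_pos: [0.6215, 0.2929, 0.2097]
tool_rot: [3.135, 0.002, 2.175]
contact_force: [0.0, 0.1, 15.3]
opening: 0.0259
grip_force: 50.0
```

```bash
python3 - <<'E'
from swing import *
report();o=robot.observe()
th0=.96;ths=[.96-.19*i for i in range(1,8)]
R0=Ro.from_euler('xyz',o['tool_rot']);z=o['tool_pos'][2]
# measured pose is the reference; keep hand level, turn only about the vertical
W=[]
p0=np.array(o['tool_pos']);off=p0[:2]-ball(th0);
for t in ths:
    r=Ro.from_euler('z',th0-t);d=r.apply(np.r_[p0[:2]-K,0])
    W.append((np.r_[K+d[:2],z],r*R0,.01,.5))
plan(W)
E
```

```text
[0.62154696 0.29286564 0.20967167] [3.13544564e+00 1.86255549e-03 2.17478864e+00] th 0.9621043947589891 r 0.3837968359860005 0.025894765612127793 50.00391662120819 [ 0.02560044  0.14038198 15.32234815]
[[[-0.0014,-0.0145,-0.0001],[0,0,-0.038],0.01],[[-0.0029,-0.029,-0.0002],[0,0,-0.076],0.01],[[-0.0043,-0.0435,-0.0003],[0,0.001,-0.114],0.01],[[-0.0058,-0.058,-0.0003],[0,0.001,-0.152],0.01],[[-0.0072,-0.0724,-0.0004],[0,0.001,-0.19],0.01]]
[[[-0.0015,-0.0145,-0.0001],[0,0,-0.038],0.01],[[-0.0029,-0.029,-0.0002],[0,0.001,-0.076],0.01],[[-0.0044,-0.0435,-0.0003],[0,0.001,-0.114],0.01],[[-0.0058,-0.058,-0.0003],[-0.001,0.001,-0.152],0.01],[[-0.0073,-0.0725,-0.0004],[-0.001,0.001,-0.19],0.01]]
[[[-0.0014,-0.0145,-0.0001],[0,0,-0.038],0.01],[[-0.0029,-0.029,-0.0002],[0,0.001,-0.076],0.01],[[-0.0043,-0.0435,-0.0003],[0,0.001,-0.114],0.01],[[-0.0058,-0.058,-0.0004],[0,0.001,-0.152],0.01],[[-0.0072,-0.0725,-0.0005],[0,0.001,-0.19],0.01]]
[[[-0.0015,-0.0145,-0.0001],[0,0,-0.038],0.01],[[-0.0029,-0.029,-0.0002],[0,0.001,-0.076],0.01],[[-0.0044,-0.0434,-0.0002],[0,0.001,-0.114],0.01],[[-0.0058,-0.0579,-0.0003],[0,0.001,-0.152],0.01],[[-0.0073,-0.0724,-0.0004],[-0.001,0.002,-0.19],0.01]]
[[[-0.0014,-0.0145,-0.0001],[0,0,-0.038],0.01],[[-0.0029,-0.029,-0.0002],[0,0,-0.076],0.01],[[-0.0043,-0.0435,-0.0003],[0,0.001,-0.114],0.01],[[-0.0058,-0.058,-0.0004],[0,0.001,-0.152],0.01],[[-0.0072,-0.0725,-0.0005],[0,0.001,-0.19],0.01]]
[[[-0.0015,-0.0145,-0.0001],[0,0,-0.038],0.01],[[-0.0029,-0.029,-0.0002],[0,0,-0.076],0.01],[[-0.0044,-0.0434,-0.0002],[0,0.001,-0.114],0.01],[[-0.0058,-0.0579,-0.0003],[0,0.001,-0.152],0.01],[[-0.0073,-0.0724,-0.0004],[0,0.001,-0.19],0.01]]
[[[-0.0014,-0.0145,-0.0001],[0,0,-0.038],0.01],[[-0.0029,-0.029,-0.0002],[0,0,-0.076],0.01],[[-0.0043,-0.0435,-0.0003],[0,0.001,-0.114],0.01],[[-0.0058,-0.058,-0.0003],[0,0.001,-0.152],0.01],[[-0.0072,-0.0725,-0.0004],[-0.001,0.001,-0.19],0.01]]
```

Call:
arm_command(moves=[[[0,-0.0146,0],[0,0,-0.038],0.01],[[-0.001,-0.0291,0],[0,0,-0.076],0.01],[[-0.0025,-0.0437,0],[0,0,-0.114],0.01],[[-0.0045,-0.0581,0],[0,0,-0.152],0.01],[[-0.007,-0.0725,0],[0,0,-0.19],0.01]])

```text
time: 40.4
tool_pos: [0.5655, 0.2459, 0.2095]
tool_rot: [3.136, 0.003, 2.367]
contact_force: [0.7, 0.5, 13.5]
opening: 0.0257
grip_force: 50.0
```

Call:
arm_command(moves=[[[0,-0.0146,0],[0,0,-0.038],0.01],[[-0.001,-0.0291,0],[0,0,-0.076],0.01],[[-0.0025,-0.0437,0],[0,0,-0.114],0.01],[[-0.0045,-0.0581,0],[0,0,-0.152],0.01],[[-0.007,-0.0725,0],[0,0,-0.19],0.01]])

```text
time: 40.9
tool_pos: [0.5195, 0.1893, 0.209]
tool_rot: [3.137, 0.003, 2.556]
contact_force: [0.2, 1.6, 13.3]
opening: 0.0257
grip_force: 50.0
```

```bash
python3 - <<'E'
from swing import *
report()
E
```

```text
[0.51951314 0.18927283 0.20901705] [3.13696058 0.00326677 2.55647061] th 0.5814020033069826 r 0.38469469603874146 0.025672856648453077 50.003841519355774 [ 0.19994043  1.55370574 13.28264512]
```

Call:
arm_command(moves=[[[0,-0.0146,0],[0,0,-0.038],0.01],[[-0.001,-0.0291,0],[0,0,-0.076],0.01],[[-0.0025,-0.0437,0],[0,0,-0.114],0.01],[[-0.0045,-0.0581,0],[0,0,-0.152],0.01],[[-0.007,-0.0725,0],[0,0,-0.19],0.01]])

```text
time: 41.4
tool_pos: [0.485, 0.1248, 0.2086]
tool_rot: [3.139, 0.003, 2.746]
contact_force: [-0.9, 0.6, 14.6]
opening: 0.0257
grip_force: 50.0
```

Call:
arm_command(moves=[[[0,-0.0146,0],[0,0,-0.038],0.01],[[-0.001,-0.0291,0],[0,0,-0.076],0.01],[[-0.0025,-0.0437,0],[0,0,-0.114],0.01],[[-0.0045,-0.0581,0],[0,0,-0.152],0.01],[[-0.007,-0.0725,0],[0,0,-0.19],0.01]])

```text
time: 41.9
tool_pos: [0.4633, 0.055, 0.2083]
tool_rot: [3.14, 0.003, 2.937]
contact_force: [-1.9, 1.2, 13.7]
opening: 0.0258
grip_force: 50.0
```

Call:
arm_command(moves=[[[0,-0.0146,0],[0,0,-0.038],0.01],[[-0.001,-0.0291,0],[0,0,-0.076],0.01],[[-0.0025,-0.0437,0],[0,0,-0.114],0.01],[[-0.0045,-0.0581,0],[0,0,-0.152],0.01],[[-0.007,-0.0725,0],[0,0,-0.19],0.01]])

```text
time: 42.4
tool_pos: [0.4552, -0.0177, 0.2081]
tool_rot: [3.142, 0.003, 3.126]
contact_force: [-1.7, 0.3, 14.2]
opening: 0.0257
grip_force: 50.0
```

```bash
python3 - <<'E'
from swing import *
from h import *
report()
s,m=snap('side','s10.png');t,_=snap('top','t10.png')
c=cv2.resize(s[110:300,120:340],None,fx=2.6,fy=2.6,interpolation=cv2.INTER_CUBIC);cv2.imwrite('pics/v10.png',c)
E
```

```text
[ 0.45520905 -0.01769471  0.20811229] [3.14150743e+00 2.79605188e-03 3.12648704e+00] th 0.011159173682831465 r 0.38581497416054744 0.025683420311338277 50.0042849779129 [-1.74653871  0.34774681 14.19307336]
```

View pics/v10.png

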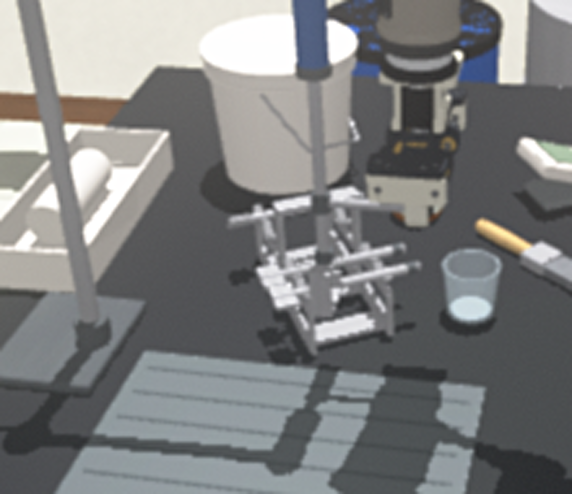

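The hook is low and in front of the cradle's left side, so I'll swing on at half speed.

Call:
arm_command(moves=[[[0,-0.0077,0],[0,0,-0.02],0.01],[[0,-0.0154,0],[0,0,-0.04],0.01],[[-0.001,-0.0231,0],[0,0,-0.06],0.01],[[-0.001,-0.0308,0],[0,0,-0.08],0.01],[[-0.002,-0.0385,0],[0,0,-0.1],0.01]])

```text
time: 43.0
tool_pos: [0.4566, -0.0562, 0.2081]
tool_rot: [-3.141, 0.003, -3.057]
contact_force: [-3.5, 0.7, 14.2]
opening: 0.0257
grip_force: 50.0
```

Call:
arm_command(moves=[[[0,-0.0077,0],[0,0,-0.02],0.01],[[0,-0.0154,0],[0,0,-0.04],0.01],[[-0.001,-0.0231,0],[0,0,-0.06],0.01],[[-0.001,-0.0308,0],[0,0,-0.08],0.01],[[-0.002,-0.0385,0],[0,0,-0.1],0.01]])

```text
time: 43.5
tool_pos: [0.4618, -0.0945, 0.2082]
tool_rot: [-3.14, 0.002, -2.957]
contact_force: [-3.1, 0.3, 13.6]
opening: 0.0258
grip_force: 50.0
```

Call:
arm_command(moves=[[[0,-0.0077,0],[0,0,-0.02],0.01],[[0,-0.0154,0],[0,0,-0.04],0.01],[[-0.001,-0.0231,0],[0,0,-0.06],0.01],[[-0.001,-0.0308,0],[0,0,-0.08],0.01],[[-0.002,-0.0385,0],[0,0,-0.1],0.01]])

```text
time: 44.0
tool_pos: [0.4709, -0.1322, 0.2083]
tool_rot: [-3.14, 0.002, -2.857]
contact_force: [-3.0, 0.1, 14.4]
opening: 0.0258
grip_force: 50.0
```

```bash
python3 - <<'E'
from swing import *
report()
E
```

```text
[ 0.47092457 -0.13216121  0.20831999] [-3.13953523e+00  2.30165984e-03 -2.85739768e+00] th -0.2893199329171212 r 0.3861234467178521 0.025776885618617896 50.00420093536377 [-3.00345397  0.1287352  14.44487667]
```

Call:
arm_command(moves=[[[0,-0.0077,0],[0,0,-0.02],0.01],[[-0.001,-0.0154,0],[0,0,-0.04],0.01],[[-0.001,-0.0231,0],[0,0,-0.06],0.01],[[-0.002,-0.0308,0],[0,0,-0.08],0.01],[[-0.0025,-0.0385,0],[0,0,-0.1],0.01]])

```text
time: 44.5
tool_pos: [0.4837, -0.1686, 0.2083]
tool_rot: [-3.139, 0.001, -2.757]
contact_force: [-3.2, -0.5, 13.1]
opening: 0.0255
grip_force: 50.0
```

Call:
arm_command(moves=[[[0,-0.0077,0],[0,0,-0.02],0.01],[[-0.001,-0.0154,0],[0,0,-0.04],0.01],[[-0.001,-0.0231,0],[0,0,-0.06],0.01],[[-0.002,-0.0308,0],[0,0,-0.08],0.01],[[-0.0025,-0.0385,0],[0,0,-0.1],0.01]])

```text
time: 45.0
tool_pos: [0.5002, -0.2037, 0.2084]
tool_rot: [-3.139, 0.0, -2.658]
contact_force: [-4.8, -2.0, 14.2]
opening: 0.0255
grip_force: 50.0
```

Call:
arm_command(moves=[[[0,-0.004,0],[0,0,-0.01],0.01],[[0,-0.008,0],[0,0,-0.02],0.01],[[0,-0.012,0],[0,0,-0.03],0.01],[[-0.0005,-0.016,0],[0,0,-0.04],0.01],[[-0.0005,-0.019,0],[0,0,-0.05],0.01]])

```text
time: 45.5
tool_pos: [0.5096, -0.2204, 0.2086]
tool_rot: [-3.138, 0.0, -2.608]
contact_force: [-5.2, -2.6, 13.3]
opening: 0.0256
grip_force: 50.0
```

```bash
python3 - <<'E'
from swing import *
from h import *
report()
s,m=snap('side','s11.png');t,n=snap('top','t11.png')
for nm,k in(('side',m),('top',n)):print(nm,[proj(k,np.r_[K+.28*np.array([-np.cos(.539),-np.sin(.539)]),z]).round(0).tolist() for z in(.095,.138)])
a=cv2.resize(s[130:260,170:330],(400,325),interpolation=cv2.INTER_CUBIC);b=cv2.resize(t[110:240,290:450],(400,325),interpolation=cv2.INTER_CUBIC);cv2.imwrite('pics/v11.png',np.hstack([a,b]))
E
```

```text
[ 0.50959649 -0.22037118  0.20860193] [-3.13824080e+00  1.41461732e-04 -2.60801253e+00] th -0.539373986680243 r 0.386237508141929 0.0256288532440305 50.00371813774109 [-5.2241373  -2.62774162 13.33122114]
side [[242.0, 197.0], [241.0, 186.0]]
top [[355.0, 167.0], [357.0, 163.0]]
```

View pics/v11.png

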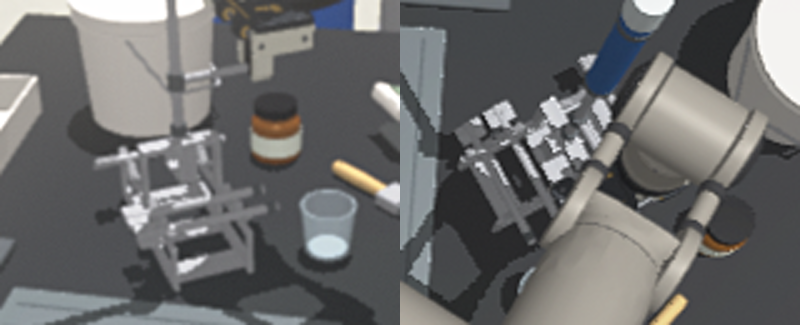

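The hook is under the bail: the draw bar stands right at it, and no contact showed in the forces. Raising slowly.

Call:
arm_command(moves=[[[0,0,-0.005],[0,0,0],0.01],[[0,0,-0.01],[0,0,0],0.01],[[0,0,-0.015],[0,0,0],0.01],[[0,0,-0.02],[0,0,0],0.01],[[0,0,-0.025],[0,0,0],0.01]])

```text
time: 46.1
tool_pos: [0.5094, -0.2201, 0.2335]
tool_rot: [-3.139, 0.0, -2.608]
contact_force: [-3.3, -2.0, 11.0]
opening: 0.026
grip_force: 50.0
```

Call:
arm_command(moves=[[[0,0,-0.003],[0,0,0],0.01],[[0,0,-0.006],[0,0,0],0.01],[[0,0,-0.009],[0,0,0],0.01],[[0,0,-0.012],[0,0,0],0.01],[[0,0,-0.015],[0,0,0],0.01]])

```text
time: 46.6
tool_pos: [0.5092, -0.2196, 0.2472]
tool_rot: [-3.141, -0.0, -2.609]
contact_force: [-3.0, -2.3, 4.3]
opening: 0.0259
grip_force: 50.0
```

Call:
arm_command(moves=[[[0,0,-0.003],[0,0,0],0.01],[[0,0,-0.006],[0,0,0],0.01],[[0,0,-0.009],[0,0,0],0.01],[[0,0,-0.012],[0,0,0],0.01],[[0,0,-0.015],[0,0,0],0.01]])

```text
time: 47.1
tool_pos: [0.5091, -0.2195, 0.2616]
tool_rot: [3.142, -0.001, -2.609]
contact_force: [-5.3, -3.5, 4.5]
opening: 0.026
grip_force: 50.0
```

Call:
arm_command(moves=[[[0,0,-0.004],[0,0,0],0.01],[[0,0,-0.008],[0,0,0],0.01],[[0,0,-0.012],[0,0,0],0.01],[[0,0,-0.016],[0,0,0],0.01],[[0,0,-0.02],[0,0,0],0.01]])

```text
time: 47.6
tool_pos: [0.5091, -0.2195, 0.2815]
tool_rot: [3.141, -0.001, -2.609]
contact_force: [-4.4, -2.9, 3.0]
opening: 0.0256
grip_force: 50.0
```

Call:
arm_command(moves=[[[0,0,-0.004],[0,0,0],0.01],[[0,0,-0.008],[0,0,0],0.01],[[0,0,-0.012],[0,0,0],0.01],[[0,0,-0.016],[0,0,0],0.01],[[0,0,-0.02],[0,0,0],0.01]])

```text
time: 48.1
tool_pos: [0.5091, -0.2195, 0.3014]
tool_rot: [3.141, -0.001, -2.609]
contact_force: [-4.8, -2.7, 3.1]
opening: 0.0257
grip_force: 50.0
```

Call:
arm_command(moves=[[[0,0,-0.004],[0,0,0],0.01],[[0,0,-0.008],[0,0,0],0.01],[[0,0,-0.012],[0,0,0],0.01],[[0,0,-0.014],[0,0,0],0.01],[[0,0,-0.014],[0,0,0],0.01]])

```text
time: 48.6
tool_pos: [0.5091, -0.2195, 0.3158]
tool_rot: [-3.141, -0.001, -2.609]
contact_force: [-4.6, -2.6, 3.8]
opening: 0.0256
grip_force: 50.0
```

```bash
python3 - <<'E'
from swing import *
from h import *
report()
s,m=snap('side','s12.png')
# bail shift: compare bright bail patch in s11 vs s12 in predicted windows
B=K+.28*np.array([-np.cos(.539),-np.sin(.539)])
a=cv2.imread('pics/s11.png')
for dz in(.07,.074,.078): print(dz,proj(m,np.r_[B,.138+dz])-proj(m,np.r_[B,.138]))
u,v=map(int,proj(m,np.r_[B,.1]));pt=a[v-25:v+22,u-38:u+38]
r=cv2.matchTemplate(s[v-75:v+50,u-70:u+70],pt,cv2.TM_CCOEFF_NORMED);_,q,_,l=cv2.minMaxLoc(r);print('moved px',l[0]+u-70-(u-38),l[1]+v-75-(v-25),q)
E
```

```text
[ 0.50909287 -0.21950309  0.3158275 ] [-3.14141932e+00 -6.62191211e-04 -2.60869820e+00] th -0.5367757331472132 r 0.3862250833715129 0.025617228317563648 50.00106990337372 [-4.59933231 -2.59911788  3.76845331]
0.07 [ -1.25034825 -20.12942288]
0.074 [ -1.32396554 -21.31459159]
0.078 [ -1.39782482 -22.50365598]
moved px -2 -20 0.5679135918617249
```

The cradle hangs: it has risen about 20 px (≈70 mm) and the hand load dropped by about 7 N. Swinging left gently.

Call:
arm_command(moves=[[[0,0.002,0],[0,0,0.005],0.01],[[0,0.005,0],[0,0,0.013],0.01],[[0,0.009,0],[0,0,0.023],0.01],[[-0.0005,0.014,0],[0,0,0.036],0.01],[[-0.0005,0.0193,0],[0,0,0.05],0.01]])

```text
time: 49.15
tool_pos: [0.4996, -0.2025, 0.3155]
tool_rot: [3.142, -0.001, -2.659]
contact_force: [-4.8, -2.6, 3.8]
opening: 0.0257
grip_force: 50.0
```

Call:
arm_command(moves=[[[0,0.0077,0],[0,0,0.02],0.01],[[-0.0005,0.0154,0],[0,0,0.04],0.01],[[-0.001,0.0231,0],[0,0,0.06],0.01],[[-0.001,0.0308,0],[0,0,0.08],0.01],[[-0.002,0.0385,0],[0,0,0.1],0.01]])

```text
time: 49.65
tool_pos: [0.4832, -0.1672, 0.3154]
tool_rot: [3.141, -0.001, -2.76]
contact_force: [-5.4, -3.2, 4.3]
opening: 0.0261
grip_force: 50.0
```

Call:
arm_command(moves=[[[0,0.0077,0],[0,0,0.02],0.01],[[-0.0005,0.0154,0],[0,0,0.04],0.01],[[-0.001,0.0231,0],[0,0,0.06],0.01],[[-0.001,0.0308,0],[0,0,0.08],0.01],[[-0.002,0.0385,0],[0,0,0.1],0.01]])

```text
time: 50.15
tool_pos: [0.4705, -0.1305, 0.3154]
tool_rot: [3.141, -0.002, -2.86]
contact_force: [-6.8, -2.5, 4.7]
opening: 0.026
grip_force: 50.0
```

Call:
arm_command(moves=[[[0,0.0077,0],[0,0,0.02],0.01],[[-0.0005,0.0154,0],[0,0,0.04],0.01],[[-0.001,0.0231,0],[0,0,0.06],0.01],[[-0.001,0.0308,0],[0,0,0.08],0.01],[[-0.002,0.0385,0],[0,0,0.1],0.01]])

```text
time: 50.65
tool_pos: [0.4615, -0.0928, 0.3153]
tool_rot: [3.141, -0.002, -2.96]
contact_force: [-7.3, -2.5, 3.9]
opening: 0.0261
grip_force: 50.0
```

```bash
python3 - <<'E'
from swing import *
report()
E
```

```text
[ 0.46152194 -0.09279229  0.31530806] [ 3.14073964e+00 -1.99529093e-03 -2.95954570e+00] th -0.18443173729477527 r 0.3860247957878508 0.026120845559063587 50.000508427619934 [-7.3064289  -2.47065332  3.85949566]
```

Call:
arm_command(moves=[[[0,0.0077,0],[0,0,0.02],0.01],[[0,0.0154,0],[0,0,0.04],0.01],[[0,0.0231,0],[0,0,0.06],0.01],[[-0.0005,0.0308,0],[0,0,0.08],0.01],[[-0.001,0.0385,0],[0,0,0.1],0.01]])

```text
time: 51.15
tool_pos: [0.4565, -0.0545, 0.3155]
tool_rot: [3.141, 0.0, -3.059]
contact_force: [-2.1, -1.3, 4.0]
opening: 0.0256
grip_force: 50.0
```

Call:
arm_command(moves=[[[0,0.0077,0],[0,0,0.02],0.01],[[0,0.0154,0],[0,0,0.04],0.01],[[-0.0005,0.0231,0],[0,0,0.06],0.01],[[-0.001,0.0308,0],[0,0,0.08],0.01],[[-0.0015,0.0385,0],[0,0,0.1],0.01]])

```text
time: 51.65
tool_pos: [0.4552, -0.016, 0.3156]
tool_rot: [3.141, 0.001, 3.124]
contact_force: [-0.5, -1.4, 3.9]
opening: 0.0257
grip_force: 50.0
```

Call:
arm_command(moves=[[[0,0.0077,0],[0,0,0.02],0.01],[[0,0.0154,0],[0,0,0.04],0.01],[[-0.0005,0.0231,0],[0,0,0.06],0.01],[[-0.001,0.0308,0],[0,0,0.08],0.01],[[-0.0015,0.0385,0],[0,0,0.1],0.01]])

```text
time: 52.15
tool_pos: [0.4579, 0.0225, 0.3158]
tool_rot: [3.14, 0.003, 3.024]
contact_force: [1.7, -1.5, 3.0]
opening: 0.0261
grip_force: 50.0
```

Call:
arm_command(moves=[[[0,0.0077,0],[0,0,0.02],0.01],[[0,0.0154,0],[0,0,0.04],0.01],[[-0.0005,0.0231,0],[0,0,0.06],0.01],[[-0.001,0.0308,0],[0,0,0.08],0.01],[[-0.0015,0.0385,0],[0,0,0.1],0.01]])

```text
time: 52.65
tool_pos: [0.4644, 0.0605, 0.316]
tool_rot: [3.14, 0.004, 2.924]
contact_force: [4.1, -1.6, 4.2]
opening: 0.0258
grip_force: 50.0
```

```bash
python3 - <<'E'
from swing import *
report()
E
```

```text
[0.46439803 0.06046545 0.31601711] [3.14001976 0.00387044 2.92392597] th 0.21556996699730274 r 0.385525086391899 0.025821152048361978 50.00052630901337 [ 4.14753537 -1.64397321  4.17261375]
```

Call:
arm_command(moves=[[[0,0.0077,0],[0,0,0.02],0.01],[[-0.001,0.0154,0],[0,0,0.04],0.01],[[-0.001,0.0231,0],[0,0,0.06],0.01],[[-0.002,0.0308,0],[0,0,0.08],0.01],[[-0.0025,0.0385,0],[0,0,0.1],0.01]])

```text
time: 53.15
tool_pos: [0.4747, 0.0976, 0.3159]
tool_rot: [3.14, 0.002, 2.824]
contact_force: [1.9, -1.0, 2.9]
opening: 0.0258
grip_force: 50.0
```

Call:
arm_command(moves=[[[0,0.0077,0],[0,0,0.02],0.01],[[-0.0005,0.0154,0],[0,0,0.04],0.01],[[-0.001,0.0231,0],[0,0,0.06],0.01],[[-0.0015,0.0308,0],[0,0,0.08],0.01],[[-0.002,0.0385,0],[0,0,0.1],0.01]])

```text
time: 53.65
tool_pos: [0.4886, 0.1335, 0.3159]
tool_rot: [3.14, 0.002, 2.724]
contact_force: [2.2, -2.1, 4.8]
opening: 0.0257
grip_force: 50.0
```

Call:
arm_command(moves=[[[0,0.0077,0],[0,0,0.02],0.01],[[-0.0005,0.0154,0],[0,0,0.04],0.01],[[-0.001,0.0231,0],[0,0,0.06],0.01],[[-0.0015,0.0308,0],[0,0,0.08],0.01],[[-0.002,0.0385,0],[0,0,0.1],0.01]])

```text
time: 54.15
tool_pos: [0.5061, 0.1677, 0.3159]
tool_rot: [3.14, 0.002, 2.624]
contact_force: [2.6, -2.6, 3.6]
opening: 0.0258
grip_force: 50.0
```

Call:
arm_command(moves=[[[0,0.0077,0],[0,0,0.02],0.01],[[-0.0005,0.0154,0],[0,0,0.04],0.01],[[-0.001,0.0231,0],[0,0,0.06],0.01],[[-0.0015,0.0308,0],[0,0,0.08],0.01],[[-0.002,0.0385,0],[0,0,0.1],0.01]])

```text
time: 54.65
tool_pos: [0.5268, 0.2, 0.3158]
tool_rot: [3.14, 0.002, 2.523]
contact_force: [3.5, -3.3, 3.2]
opening: 0.0257
grip_force: 50.0
```

Call:
arm_command(moves=[[[0,0.006,0],[0,0,0.015],0.01],[[0,0.011,0],[0,0,0.028],0.01],[[0,0.015,0],[0,0,0.039],0.01],[[-0.0005,0.018,0],[0,0,0.046],0.01],[[-0.0005,0.0193,0],[0,0,0.05],0.01]])

```text
time: 55.15
tool_pos: [0.5381, 0.2151, 0.3155]
tool_rot: [3.141, 0.001, 2.474]
contact_force: [4.1, -3.3, 4.6]
opening: 0.0257
grip_force: 50.0
```

```bash
python3 - <<'E'
from swing import *
report()
E
```

```text
[0.53811713 0.21505795 0.31553586] [3.14095303e+00 1.42322170e-03 2.47408136e+00] th 0.6640854373453949 r 0.3846225495390551 0.025739631868953824 50.00114321708679 [ 4.0800987  -3.30157451  4.59975508]
```

Call:
arm_command(moves=[[[-0.0005,0,-0.001],[0,0,0],0.01],[[-0.001,0,-0.002],[0,0,0],0.01],[[-0.001,0,-0.003],[0,0,0],0.01],[[-0.001,0,-0.004],[0,0,0],0.01],[[-0.001,0,-0.004],[0,0,0],0.01]])

```text
time: 55.65
tool_pos: [0.5379, 0.2146, 0.3195]
tool_rot: [-3.142, -0.0, 2.475]
contact_force: [-0.1, -0.0, 3.4]
opening: 0.026
grip_force: 50.0
```

Call:
arm_command(moves=[[[0,0,0],[0,0,0],0.01],[[0,0,0],[0,0,0],0.01],[[0,0,0],[0,0,0],0.01],[[0,0,0],[0,0,0],0.01],[[0,0,0],[0,0,0],0.01]], squeeze=8)

```text
time: 56.15
tool_pos: [0.5378, 0.2146, 0.3193]
tool_rot: [-3.141, -0.0, 2.475]
contact_force: [-2.7, 1.9, 1.7]
opening: 0.0274
grip_force: 8.0
```

Call:
arm_command(moves=[[[0,0,0],[0,0,0],0.03],[[0,0,0],[0,0,0],0.035],[[0,0,0],[0,0,0],0.045],[[0,0,0],[0,0,0],0.055],[[0,0,0],[0,0,0],0.055]])

```text
time: 56.65
tool_pos: [0.5383, 0.2143, 0.3195]
tool_rot: [3.141, 0.001, 2.475]
contact_force: [0.3, 0.1, 0.1]
opening: 0.0528
grip_force: 0.0
```

Call:
arm_command(moves=[[[0,0,-0.015],[0,0,0],0.055],[[0,0,-0.03],[0,0,0],0.055],[[0,0,-0.05],[0,0,0],0.055],[[0,0,-0.07],[0,0,0],0.055],[[0,0,-0.09],[0,0,0],0.055]])

```text
time: 57.15
tool_pos: [0.5382, 0.2143, 0.4104]
tool_rot: [3.141, 0.001, 2.475]
contact_force: [-0.1, -0.2, 1.0]
opening: 0.0549
grip_force: 0.0
```

Call:
arm_command(moves=[[[0.03,0,-0.01],[0,0,0],0.055],[[0.06,0,-0.01],[0,0,0],0.055],[[0.09,0,-0.01],[0,0,0],0.055],[[0.12,0,-0.01],[0,0,0],0.055],[[0.12,0,-0.01],[0,0,0],0.055]])

```text
time: 57.65
tool_pos: [0.4416, 0.2904, 0.4204]
tool_rot: [3.14, 0.0, 2.478]
contact_force: [-0.1, -1.2, 0.2]
opening: 0.055
grip_force: 0.0
```

```bash
python3 - <<'E'
from swing import *
from h import *
report()
s,m=snap('side','s13.png');t,n=snap('top','t13.png')
# predicted hanging shafts; brightness contrast of the pixels along each shaft axis
Y=.539-(.66+.539)
C=K+.28*np.array([-np.cos(.66),np.sin(.66)])
ex=np.array([np.cos(Y),np.sin(Y)]);ey=np.array([-ex[1],ex[0]])
for nm,im,k in(('side',s,m),('top',t,n)):
    g=cv2.cvtColor(im,cv2.COLOR_BGR2GRAY)
    for y in(-.092,.048,.092):
        print(nm,y,[proj(k,np.r_[C+x*ex+y*ey,.0725+.077]).astype(int).tolist()+[int(g[tuple(proj(k,np.r_[C+x*ex+y*ey,.0725+.077]).astype(int)[::-1])])] for x in(-.085,-.065,.03,.08)])
s1,_=snap('side');print('motion',np.abs(s1.astype(int)-s.astype(int)).max(2)[150:330,60:330].__gt__(25).sum())
E
```

```text
[0.44156964 0.29042886 0.42041129] [3.13989582e+00 2.71634013e-04 2.47830607e+00] th 0.6637840020214018 r 0.5071059088978841 0.05495071852978678 0.0 [-0.08395483 -1.20618836  0.20381252]
side -0.092 [[257, 242, 184], [252, 238, 226], [228, 223, 214], [216, 216, 185]]
side 0.048 [[212, 268, 208], [207, 264, 231], [183, 246, 216], [172, 238, 196]]
side 0.092 [[196, 277, 145], [191, 273, 118], [168, 255, 121], [156, 245, 122]]
top -0.092 [[261, 192, 111], [265, 188, 184], [284, 164, 196], [294, 152, 182]]
top 0.048 [[226, 164, 47], [230, 159, 163], [250, 137, 82], [260, 125, 199]]
top 0.092 [[215, 156, 102], [219, 151, 102], [239, 128, 115], [249, 116, 57]]
motion 234
```

Call:
arm_command(moves=[[[0.02,0,0],[0,0,0],0.055],[[0.04,0,0],[0,0,0],0.055],[[0.06,0,0],[0,0,0],0.055],[[0.06,0,0],[0,0,0],0.055],[[0.06,0,0],[0,0,0],0.055]])

```text
time: 58.3
tool_pos: [0.3977, 0.3252, 0.4193]
tool_rot: [3.142, 0.001, 2.474]
contact_force: [-0.2, -1.3, -0.1]
opening: 0.0548
grip_force: 0.0
```

Call:
arm_command(moves=[[[0,0,0],[0,0,0],0.055],[[0,0,0],[0,0,0],0.055],[[0,0,0],[0,0,0],0.055],[[0,0,0],[0,0,0],0.055],[[0,0,0],[0,0,0],0.055]])

```text
time: 58.8
tool_pos: [0.3969, 0.3256, 0.4194]
tool_rot: [3.141, 0.001, 2.474]
contact_force: [0.7, -0.1, 0.4]
opening: 0.0548
grip_force: 0.0
```

```bash
cat > chk.py <<'E'
from swing import *
from h import *
S=[snap('side') for _ in range(5)];T=snap('top')
print('motion px',[int((np.abs(S[i][0].astype(int)-S[0][0]).max(2)[150:330,60:330]>25).sum()) for i in range(1,5)])
for nm,(im,k) in(('side',S[-1]),('top',T)):
    g=cv2.cvtColor(im,cv2.COLOR_BGR2GRAY);u,v=proj(k,[.62,.15,.15]).astype(int)
    a=g[v-70:v+70,u-90:u+90]
    L=cv2.createLineSegmentDetector().detect(a)[0][:,0]
    for l in L:
        if np.hypot(l[2]-l[0],l[3]-l[1])>22: print(nm,(l+[u-90,v-70]*2).round().astype(int).tolist(),np.degrees(np.arctan2(l[3]-l[1],l[2]-l[0])).round(0))
E
python3 chk.py
```

```text
motion px [1, 3, 3, 2]
side [225, 191, 203, 179] -151.0
side [248, 234, 231, 221] -143.0
side [231, 221, 211, 210] -151.0
side [148, 221, 141, 181] -101.0
side [218, 185, 249, 181] -8.0
side [221, 220, 250, 240] 35.0
side [154, 203, 176, 173] -54.0
side [117, 220, 147, 221] 3.0
side [201, 183, 220, 194] 30.0
side [116, 198, 138, 174] -48.0
side [280, 199, 281, 174] -90.0
side [117, 206, 143, 207] 3.0
side [294, 257, 257, 253] -174.0
side [233, 269, 250, 282] 38.0
side [137, 280, 156, 298] 42.0
side [156, 219, 186, 174] -56.0
side [137, 223, 116, 248] 129.0
side [255, 279, 294, 283] 6.0
side [294, 265, 250, 260] -173.0
side [289, 309, 234, 302] -173.0
side [238, 300, 289, 306] 7.0
side [294, 286, 258, 282] -173.0
side [254, 290, 292, 294] 7.0
side [292, 297, 255, 293] -173.0
side [294, 275, 237, 269] -174.0
side [242, 267, 294, 272] 6.0
side [255, 258, 294, 262] 6.0
top [232, 160, 248, 143] -48.0
top [182, 185, 165, 154] -120.0
top [301, 221, 308, 122] -86.0
top [192, 114, 184, 185] 96.0
top [307, 121, 257, 117] -176.0
top [241, 116, 193, 113] -176.0
top [333, 111, 335, 84] -87.0
top [272, 97, 302, 99] 4.0
top [286, 110, 332, 113] 4.0
top [269, 197, 268, 221] 94.0
top [283, 154, 285, 125] -85.0
top [227, 221, 231, 176] -85.0
top [208, 151, 211, 120] -85.0
top [214, 221, 217, 187] -85.0
top [192, 191, 199, 119] -84.0
top [291, 221, 294, 174] -85.0
top [240, 221, 243, 186] -85.0
top [201, 119, 193, 197] 96.0
top [257, 199, 255, 221] 95.0
top [213, 120, 210, 150] 96.0
top [278, 221, 281, 182] -86.0
top [287, 126, 286, 154] 94.0
top [245, 186, 242, 221] 95.0
top [297, 161, 293, 221] 94.0
top [283, 180, 280, 221] 94.0
top [233, 179, 229, 221] 95.0
top [300, 126, 298, 149] 94.0
top [220, 181, 217, 221] 95.0
```

```bash
cat > prof.py <<'E'
from swing import *
from h import *
Y=.539-(.664+.539);C=K+.28*np.array([-np.cos(.664),np.sin(.664)])
ex=np.array([np.cos(Y),np.sin(Y)]);ey=np.array([-ex[1],ex[0]])
for nm in('side','top'):
    im,k=snap(nm);g=cv2.cvtColor(im,cv2.COLOR_BGR2GRAY).astype(np.float32)
    for x in(-.08,-.065,0,.03,.075):
        ys=np.arange(-.13,.131,.008)
        P=np.array([proj(k,np.r_[C+x*ex+y*ey,.1495]) for y in ys],np.float32)
        print(nm,x,cv2.remap(g,P[:,:1],P[:,1:],1).astype(int).ravel().tolist())
E
python3 prof.py
```

```text
side -0.08 [81, 81, 82, 81, 129, 117, 88, 82, 83, 81, 153, 229, 220, 116, 180, 139, 150, 156, 151, 116, 195, 229, 165, 93, 136, 153, 135, 144, 117, 126, 228, 222, 163]
side -0.065 [82, 82, 80, 151, 214, 199, 116, 120, 121, 155, 121, 123, 119, 119, 117, 162, 140, 118, 120, 117, 116, 122, 220, 153, 118, 118, 119, 115, 125, 118, 118, 115, 117]
side 0 [80, 81, 81, 79, 211, 169, 115, 97, 79, 78, 81, 114, 118, 121, 105, 81, 85, 83, 87, 122, 121, 152, 123, 141, 156, 157, 157, 146, 123, 161, 159, 153, 146]
side 0.03 [81, 81, 82, 187, 228, 158, 119, 118, 129, 234, 228, 231, 120, 119, 149, 179, 132, 119, 119, 136, 160, 168, 216, 121, 119, 118, 128, 157, 124, 120, 121, 118, 109]
side 0.075 [82, 83, 82, 104, 201, 145, 122, 120, 230, 227, 127, 120, 120, 120, 120, 117, 87, 84, 83, 87, 229, 227, 204, 227, 197, 178, 228, 168, 122, 121, 111, 74, 75]
top -0.08 [146, 135, 71, 84, 73, 116, 82, 71, 70, 78, 74, 71, 75, 68, 73, 75, 75, 75, 75, 68, 51, 44, 59, 44, 59, 69, 74, 76, 74, 63, 135, 115, 137]
top -0.065 [146, 123, 117, 106, 81, 214, 96, 90, 126, 127, 132, 132, 135, 90, 73, 72, 75, 74, 75, 74, 72, 90, 177, 158, 73, 74, 70, 71, 104, 83, 136, 136, 129]
top 0 [146, 144, 119, 206, 189, 209, 150, 74, 72, 73, 74, 73, 72, 203, 189, 139, 195, 191, 189, 105, 103, 114, 204, 163, 197, 197, 198, 127, 148, 86, 137, 136, 124]
top 0.03 [144, 88, 92, 93, 125, 203, 90, 84, 93, 97, 102, 97, 99, 94, 95, 101, 96, 201, 192, 122, 92, 55, 79, 55, 59, 94, 104, 116, 107, 72, 137, 135, 135]
top 0.075 [145, 144, 142, 181, 167, 190, 191, 137, 141, 124, 139, 139, 139, 139, 139, 121, 139, 138, 137, 137, 149, 193, 209, 151, 57, 61, 60, 59, 55, 54, 54, 57, 69]
```

```bash
cat > prof2.py <<'E'
from swing import *
from h import *
import sys
th=.664;C=K+.28*np.array([-np.cos(th),np.sin(th)]);Y=-th
ex=np.array([np.cos(Y),np.sin(Y)]);ey=np.array([-ex[1],ex[0]])
im,k=snap('wrist','wp.png');g=cv2.cvtColor(im,cv2.COLOR_BGR2GRAY).astype(np.float32)
for y in(-.092,.048,.092):print(y,[proj(k,np.r_[C+x*ex+y*ey,.1495]).round().astype(int).tolist() for x in(-.09,0,.08)])
for x in(-.08,-.065,-.03,0,.03):
    ys=np.arange(.02,.131,.004)
    P=np.array([proj(k,np.r_[C+x*ex+y*ey,.1495]) for y in ys],np.float32)
    print(x,cv2.remap(g,P[:,:1],P[:,1:],1).astype(int).ravel().tolist())
E
python3 prof2.py; python3 -c "
from h import *
s=cv2.cvtColor(cv2.imread('pics/s13.png'),cv2.COLOR_BGR2GRAY)
print(s[236:300:3,150:236:3])" | tr -d '[]'
```

```text
-0.092 [[223, 293], [225, 340], [228, 377]]
0.048 [[308, 293], [307, 339], [306, 377]]
0.092 [[335, 293], [333, 339], [331, 377]]
-0.08 [123, 124, 124, 155, 196, 146, 101, 136, 128, 111, 126, 126, 128, 127, 128, 128, 126, 115, 123, 54, 49, 51, 55, 59, 130, 137, 138, 138]
-0.065 [101, 103, 102, 103, 101, 99, 135, 229, 222, 120, 179, 205, 203, 201, 205, 216, 213, 123, 123, 126, 61, 50, 55, 60, 132, 137, 137, 137]
-0.03 [113, 114, 113, 113, 112, 113, 111, 112, 113, 113, 117, 118, 117, 118, 118, 118, 117, 111, 111, 110, 109, 109, 112, 111, 111, 111, 111, 111]
0 [54, 54, 54, 54, 52, 53, 53, 53, 54, 53, 53, 54, 52, 52, 53, 53, 52, 53, 53, 52, 51, 51, 51, 50, 50, 50, 49, 48]
0.03 [56, 54, 56, 56, 54, 54, 55, 54, 53, 53, 52, 53, 52, 54, 53, 56, 53, 53, 52, 53, 51, 51, 49, 52, 50, 50, 50, 50]
 77  80  87  76  91 130 116 203 228 227 225  80  81  83 130 121 117 177
  202 121 111 120 121 120  83 146 213 120 112
  83  81  77  73 100 141 232 221 203 225 123 155 151  81 101 122 117 127
  108  84  82 117 121 119 120 120 120 123 112
  74  79 101 218 227 165 172 227 152 188 220 183  95 179 159 120 118
[... 1611 characters left out ...]
153 153 154 154 154 123 139 113 225 223 226 121 118 120 120
  118 113 161 161 159 159 158 158 158 160 109
 155 153 153 153 153 153 153 155 157 118 113 224 173 116 120 119 118 115
   87  82  79 131 132 131 134 142 150 154 160
 149 137 146 149 151 154 156 138  79  91 118 117 118 119 118 118  92  84
   85  85  85  81 144 159 161 159 156 153 157
  84 156 151 149 147 142  76  73  76  80 120 118 119 118 102  82  85  84
   85  85  85  84  83 115 160 158 158 161 109
  82  80 148 154 109 109 156  84  85  83 119 118 130 146  99  74  75  78
   80  82  84  86  86  82  99 163 145  84  84
  80  81  86  77  81  81 109  97  83  82 100  86 117 157 158 111  83  85
   82  84  82  81  77  77  76  76  79  81 113
```

```bash
python3 - <<'E'
from plan import *
plan([([.38,.13,.44],down(0.),.055,2.5)])
E
```

```text
[[[-0.0043,-0.0066,-0.0008],[0,0,0.099],0.055],[[-0.0086,-0.0131,-0.0016],[0,0,0.198],0.055],[[-0.013,-0.0197,-0.0025],[0,0,0.297],0.055],[[-0.0173,-0.0263,-0.0033],[0,0,0.396],0.055],[[-0.0216,-0.0328,-0.0041],[0,0,0.495],0.055]]
[[[-0.0069,-0.0038,-0.0008],[0,0,0.099],0.055],[[-0.0138,-0.0075,-0.0017],[0,0,0.198],0.055],[[-0.0208,-0.0112,-0.0025],[0,0,0.297],0.055],[[-0.0277,-0.0149,-0.0033],[0,0,0.396],0.055],[[-0.0346,-0.0187,-0.0041],[0,0,0.495],0.055]]
[[[-0.0078,0,-0.0008],[0,0,0.099],0.055],[[-0.0157,0,-0.0017],[0,0,0.198],0.055],[[-0.0236,0,-0.0025],[0,0,0.297],0.055],[[-0.0314,0.0001,-0.0033],[0,0,0.396],0.055],[[-0.0393,0.0001,-0.0041],[0,0,0.495],0.055]]
[[[-0.0069,0.0037,-0.0009],[0,0,0.099],0.055],[[-0.0138,0.0074,-0.0017],[0,0,0.198],0.055],[[-0.0207,0.0112,-0.0025],[0,0,0.297],0.055],[[-0.0276,0.0149,-0.0033],[0,0,0.396],0.055],[[-0.0346,0.0186,-0.0041],[0,0,0.495],0.055]]
[[[-0.0042,0.0066,-0.0009],[0,0,0.099],0.055],[[-0.0086,0.0132,-0.0017],[0,0,0.198],0.055],[[-0.0129,0.0197,-0.0025],[0,0,0.297],0.055],[[-0.0172,0.0263,-0.0033],[0,0,0.396],0.055],[[-0.0215,0.0329,-0.0042],[0,0,0.495],0.055]]
```

Call:
arm_command(moves=[[[-0.004,-0.007,-0.001],[0,0,0.099],0.055],[[-0.009,-0.013,-0.002],[0,0,0.198],0.055],[[-0.013,-0.02,-0.002],[0,0,0.297],0.055],[[-0.017,-0.026,-0.003],[0,0,0.396],0.055],[[-0.022,-0.033,-0.004],[0,0,0.495],0.055]])

```text
time: 59.75
tool_pos: [0.3936, 0.286, 0.4235]
tool_rot: [3.141, 0.0, 1.976]
contact_force: [-0.4, 0.1, -0.0]
opening: 0.0553
grip_force: 0.0
```

Call:
arm_command(moves=[[[-0.007,-0.004,-0.001],[0,0,0.099],0.055],[[-0.014,-0.008,-0.002],[0,0,0.198],0.055],[[-0.021,-0.011,-0.002],[0,0,0.297],0.055],[[-0.028,-0.015,-0.003],[0,0,0.396],0.055],[[-0.035,-0.019,-0.004],[0,0,0.495],0.055]])

```text
time: 60.25
tool_pos: [0.39, 0.2462, 0.4275]
tool_rot: [3.141, 0.0, 1.481]
contact_force: [-0.1, -0.1, -0.4]
opening: 0.0549
grip_force: 0.0
```

Call:
arm_command(moves=[[[-0.008,0,-0.001],[0,0,0.099],0.055],[[-0.016,0,-0.002],[0,0,0.198],0.055],[[-0.024,0,-0.002],[0,0,0.297],0.055],[[-0.031,0,-0.003],[0,0,0.396],0.055],[[-0.039,0,-0.004],[0,0,0.495],0.055]])

```text
time: 60.75
tool_pos: [0.3867, 0.2074, 0.4315]
tool_rot: [3.141, -0.0, 0.986]
contact_force: [-0.1, 0.4, -0.1]
opening: 0.0547
grip_force: 0.0
```

Call:
arm_command(moves=[[[-0.007,0.004,-0.001],[0,0,0.099],0.055],[[-0.014,0.007,-0.002],[0,0,0.198],0.055],[[-0.021,0.011,-0.002],[0,0,0.297],0.055],[[-0.028,0.015,-0.003],[0,0,0.396],0.055],[[-0.035,0.019,-0.004],[0,0,0.495],0.055]])

```text
time: 61.25
tool_pos: [0.3833, 0.1677, 0.4355]
tool_rot: [3.141, -0.001, 0.491]
contact_force: [-0.5, 0.6, 0.4]
opening: 0.0548
grip_force: 0.0
```

Call:
arm_command(moves=[[[-0.004,0.007,-0.001],[0,0,0.099],0.055],[[-0.009,0.013,-0.002],[0,0,0.198],0.055],[[-0.013,0.02,-0.002],[0,0,0.297],0.055],[[-0.017,0.026,-0.003],[0,0,0.396],0.055],[[-0.022,0.033,-0.004],[0,0,0.495],0.055]])

```text
time: 61.75
tool_pos: [0.3796, 0.1283, 0.4395]
tool_rot: [3.141, -0.001, -0.004]
contact_force: [0.3, 0.0, -0.1]
opening: 0.0548
grip_force: 0.0
```

```bash
cat > prof3.py <<'E'
from swing import *
from h import *
report()
th=.664;C=K+.28*np.array([-np.cos(th),np.sin(th)]);Y=-th
ex=np.array([np.cos(Y),np.sin(Y)]);ey=np.array([-ex[1],ex[0]])
im,k=snap('wrist','wq.png');g=cv2.cvtColor(im,cv2.COLOR_BGR2GRAY).astype(np.float32)
for y in(-.092,.048,.092):print(y,[proj(k,np.r_[C+x*ex+y*ey,.1495]).round().astype(int).tolist() for x in(-.09,0,.08)])
ys=np.arange(-.14,.141,.005);print((ys*1000).round().astype(int).tolist())
for x in(-.08,-.065,-.03,-.015,0,.015,.03,.065,.075,.08):
    P=np.array([proj(k,np.r_[C+x*ex+y*ey,.1495]) for y in ys],np.float32)
    print(x,cv2.remap(g,P[:,:1],P[:,1:],1).astype(int).ravel().tolist())
u,v=proj(k,np.r_[C,.15]).astype(int);a=im[max(v-110,0):v+110,max(u-130,0):u+130]
L=cv2.createLineSegmentDetector().detect(cv2.cvtColor(a,cv2.COLOR_BGR2GRAY))[0][:,0]
for l in L:
    n=np.hypot(l[2]-l[0],l[3]-l[1])
    if n>25:
        l=l+[max(u-130,0),max(v-110,0)]*2
        q=[onz(k,*l[:2],.1555)[:2]-C,onz(k,*l[2:],.1555)[:2]-C]
        r=[(round(float(p@ex)*1e3),round(float(p@ey)*1e3)) for p in q]
        if abs(r[0][1]-r[1][1])<12: print('line in cradle frame (x,y mm):',r)
E
python3 prof3.py
```

```text
[0.37964419 0.12825279 0.43953217] [ 3.14147637e+00 -7.22591488e-04 -4.17670729e-03] th 0.3148437335039712 r 0.4852062312102706 0.054811891806042075 0.0 [ 0.34316041  0.00113205 -0.13334035]
-0.092 [[275, 93], [316, 37], [355, -17]]
0.048 [[193, 25], [232, -38], [270, -99]]
0.092 [[165, 2], [203, -63], [240, -127]]
[-140, -135, -130, -125, -120, -115, -110, -105, -100, -95, -90, -85, -80, -75, -70, -65, -60, -55, -50, -45, -40, -35, -30, -25, -20, -15, -10, -5, 0, 5, 10, 15, 20, 25, 30, 35, 40, 45, 50, 55, 60, 65, 70, 75, 80, 85, 90, 95, 100, 105, 110, 115, 120, 125, 130, 135, 140]
-0.08 [186, 186, 186, 186, 185, 184, 170, 156, 103, 128, 150, 108, 96, 94, 91, 93, 95, 93, 92, 94, 91, 90, 86, 90, 89, 88, 88, 89, 90, 89, 83, 89, 87, 87, 86, 85, 86, 68, 146, 120, 85, 77, 39, 42, 43, 0, 0, 0, 0, 0, 0, 0, 0, 0, 0, 0, 0]
-0.065 [179, 184, 186, 185, 183, 168, 172, 172, 160, 216, 241, 137, 98, 96, 97, 172, 160, 172, 172, 171, 170, 169, 110, 91, 84, 90, 89, 92, 89, 88, 88, 99, 82, 88, 88, 87, 87, 126, 238, 190, 77, 7, 0, 0, 0, 0, 0, 0, 0, 0, 0, 0, 0, 0, 0, 0, 0]
-0.03 [187, 185, 185, 184, 184,
[... 1388 characters left out ...]
, 0, 0, 0, 0, 0, 0, 0, 0, 0, 0, 0, 0, 0, 0, 0, 0, 0, 0, 0, 0, 0, 0, 0, 0, 0, 0]
0.08 [82, 83, 83, 83, 0, 0, 0, 0, 0, 0, 0, 0, 0, 0, 0, 0, 0, 0, 0, 0, 0, 0, 0, 0, 0, 0, 0, 0, 0, 0, 0, 0, 0, 0, 0, 0, 0, 0, 0, 0, 0, 0, 0, 0, 0, 0, 0, 0, 0, 0, 0, 0, 0, 0, 0, 0, 0]
line in cradle frame (x,y mm): [(-44, -32), (8, -34)]
line in cradle frame (x,y mm): [(18, -76), (-52, -74)]
line in cradle frame (x,y mm): [(53, -91), (-85, -86)]
line in cradle frame (x,y mm): [(-46, -79), (9, -80)]
line in cradle frame (x,y mm): [(-47, -105), (9, -107)]
line in cradle frame (x,y mm): [(-74, -95), (-21, -95)]
line in cradle frame (x,y mm): [(-21, -95), (11, -97)]
line in cradle frame (x,y mm): [(5, -100), (-46, -98)]
```

The -92 and +48 rods appear exactly where a level cradle would put them. Tilting the camera forward to bring the +92 rod into view.

Call:
arm_command(moves=[[[0,0,0],[0,0.1,0],0.055],[[0,0,0],[0,0.2,0],0.055],[[0,0,0],[0,0.3,0],0.055],[[0,0,0],[0,0.4,0],0.055],[[0,0,0],[0,0.5,0],0.055]])

```text
time: 62.3
tool_pos: [0.3796, 0.1287, 0.44]
tool_rot: [3.141, -0.506, 0.002]
contact_force: [-0.5, -0.5, 0.8]
opening: 0.0551
grip_force: 0.0
```

```bash
python3 prof3.py | cut -c1-420
```

```text
[0.37960577 0.1286824  0.4399895 ] [ 3.14117533e+00 -5.05595740e-01  1.87735937e-03] th 0.3156608158152906 r 0.48537595768421044 0.0551456067318535 0.0 [-0.45547377 -0.48649603  0.78103351]
-0.092 [[276, 196], [310, 156], [337, 122]]
0.048 [[211, 147], [245, 109], [274, 78]]
0.092 [[192, 132], [226, 95], [255, 65]]
[-140, -135, -130, -125, -120, -115, -110, -105, -100, -95, -90, -85, -80, -75, -70, -65, -60, -55, -50, -45, -40, -35, -30, -25, -20, -15, -10, -5, 0, 5, 10, 15, 20, 25, 30, 35, 40, 45, 50, 55, 60, 65, 70, 75, 80, 85, 90, 95, 100, 105, 110, 115, 120, 125, 130, 135, 140]
-0.08 [185, 184, 183, 183, 182, 179, 149, 105, 102, 128, 151, 120, 137, 172, 150, 171, 171, 171, 170, 167, 100, 96, 88, 96, 96, 96, 95, 95, 95, 93, 85, 94, 91, 93, 92, 93, 90, 80, 143, 129, 91, 91, 154, 163, 164, 146, 111, 116, 88, 154, 158, 160, 162, 149, 146, 162, 163]
-0.065 [161, 183, 184, 173, 122, 120, 227, 236, 223, 209, 244, 172, 211, 193, 202, 202, 194, 171, 158, 189, 176, 169, 168, 143, 120, 116, 122, 128, 123, 122, 120, 124, 136, 121, 117, 118, 117, 128, 238, 207, 116, 114, 116, 115, 120, 130, 5
[... 2276 characters left out ...]
84, 130, 125, 180, 228, 239, 212, 88, 80, 79, 79]
line in cradle frame (x,y mm): [(-30, 14), (80, 11)]
line in cradle frame (x,y mm): [(99, 119), (-28, 118)]
line in cradle frame (x,y mm): [(-47, -39), (-2, -40)]
line in cradle frame (x,y mm): [(-49, -112), (-1, -113)]
line in cradle frame (x,y mm): [(2, 38), (-43, 41)]
line in cradle frame (x,y mm): [(66, 91), (6, 91)]
line in cradle frame (x,y mm): [(-37, 84), (51, 84)]
line in cradle frame (x,y mm): [(-12, -97), (38, -99)]
line in cradle frame (x,y mm): [(62, -91), (-62, -88)]
line in cradle frame (x,y mm): [(-29, 103), (83, 102)]
line in cradle frame (x,y mm): [(-67, -95), (-13, -96)]
line in cradle frame (x,y mm): [(-100, 8), (-151, 8)]
```

Call:
arm_command(moves=[[[0,0.03,0],[0,0,0],0.055],[[0,0.06,0],[0,0,0],0.055],[[0,0.09,0],[0,0,0],0.055],[[0,0.12,0],[0,0,0],0.055],[[0,0.14,0],[0,0,0],0.055]])

```text
time: 62.85
tool_pos: [0.3797, -0.0129, 0.4398]
tool_rot: [3.141, -0.5, 0.001]
contact_force: [0.2, 0.1, -0.2]
opening: 0.0552
grip_force: 0.0
```

```bash
python3 prof3.py | cut -c1-420 | grep -v '^\[-140'; 
```

```text
[ 0.37965988 -0.01294488  0.43984517] [ 3.14111932e+00 -5.00038218e-01  8.31749446e-04] th 0.019625337426417852 r 0.461428974921729 0.05516418747497316 0.0 [ 0.22364325  0.13108317 -0.23506348]
-0.092 [[189, 195], [225, 154], [255, 120]]
0.048 [[127, 146], [164, 108], [194, 76]]
0.092 [[109, 131], [145, 94], [176, 63]]
-0.08 [155, 135, 126, 90, 86, 83, 78, 91, 85, 104, 135, 116, 88, 88, 84, 87, 129, 137, 122, 84, 78, 74, 72, 81, 119, 78, 76, 76, 76, 69, 70, 75, 74, 74, 75, 73, 73, 59, 112, 123, 131, 142, 142, 143, 142, 111, 87, 90, 70, 132, 141, 96, 68, 68, 68, 68, 68]
-0.065 [131, 154, 89, 87, 85, 87, 86, 122, 128, 166, 234, 186, 145, 146, 143, 82, 72, 79, 79, 78, 79, 78, 77, 81, 105, 76, 76, 76, 74, 77, 75, 71, 67, 75, 75, 76, 78, 104, 219, 209, 130, 143, 143, 143, 142, 130, 103, 116, 118, 141, 142, 143, 141, 108, 69, 69, 68]
-0.03 [155, 147, 87, 188, 219, 215, 201, 115, 116, 182, 233, 166, 142, 129, 132, 81, 79, 87, 200, 219, 214, 133, 112, 114, 133, 141, 87, 76, 72, 68, 76, 75, 88, 194, 198, 181, 220, 221, 220, 221, 190, 142, 143, 142, 128, 117, 161, 174, 120, 142, 143, 142, 127,
[... 1990 characters left out ...]
dle frame (x,y mm): [(44, 191), (-88, 191)]
line in cradle frame (x,y mm): [(64, -92), (-78, -87)]
line in cradle frame (x,y mm): [(-53, -54), (9, -56)]
line in cradle frame (x,y mm): [(-39, 19), (28, 18)]
line in cradle frame (x,y mm): [(-53, -127), (12, -129)]
line in cradle frame (x,y mm): [(19, 31), (80, 26)]
line in cradle frame (x,y mm): [(-85, -96), (41, -100)]
line in cradle frame (x,y mm): [(10, -111), (-47, -111)]
line in cradle frame (x,y mm): [(-47, 31), (17, 31)]
line in cradle frame (x,y mm): [(29, 24), (-34, 27)]
line in cradle frame (x,y mm): [(-8, -71), (-55, -71)]
line in cradle frame (x,y mm): [(-83, -19), (-128, -19)]
line in cradle frame (x,y mm): [(-87, 173), (43, 171)]
```

All three rods keep their cradle-frame places (y ≈ -92, +50, +91) from two camera positions, so they are seated and level. The cradle is still and the robot is clear, so I'm handing in.

```bash
python3 -c "
from cell import robot
print(robot.hand_in())"
```

```text
the job is handed in; nothing more can be done
None
```

I've handed the job in: all three steel shafts are in the cradle's notches (two to the left of the bail, one to the right), and it hangs level and still on the hook over the mat, about 50 mm off the middle, with the robot clear. I turned the empty cradle about 40° first so the hook could pass under the bail. I saw no sign of the other things on the bench moving, but only the beaker was checked. The +92 shaft could only be confirmed from pixel readings at the end, and the hand-in returned no verdict.

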